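# Put together the tiered cake stand

## Robot

A 7-joint arm with a two-finger parallel gripper is mounted at the origin on the work surface; the furniture and walls round the work are solid. World frame = base frame: x ahead of the robot, y to its left, z up, the work surface at z = 0. Lengths are in m, angles in rad, forces in N, time in s.
With the tool pointing down it reaches from about 0.4 to 0.85 m from the base axis. Payload 10.4 kg.
Tool frame: the origin (TCP) lies midway between the tips of the shut fingers; the grasp point (between the pads) lies manip.pinch_z behind it (manip.pinch_z is the distance from the TCP to the grasp point, in m); z points along the fingers, y is the direction in which the jaws open and shut (so a half turn about z gives the same grasp; the last joint's range is limited). The gripper opens to 85 mm and grips with 20 to 120 N. Pads are 22 mm wide; open, the fingers measure 114 mm over their backs; the gripper's body (76 mm by 85 mm) begins 54 mm behind the grasp point. The pads swing forward as they close: fully open they stand 13 mm farther back than shut.
Start: joints at [-1.37, 0.332, -0.065, 1.46, 0.022, 1.35, -0.088], TCP at [0.139, 0.609, 0.231] pointing down, gripper open.
Joint ranges: [-2.6, 2.6], [-0.5, 2.12], [-1.47, 1.34], [0.16, 2.42], [-1.27, 4.41], [0.06, 2.06], [-2.6, 2.6]. Speed limits (rad/s): [2.22, 2.22, 2.79, 2.79, 3.14, 3.14, 3.14].

## Interface

Orientations are given as a unit quaternion [x, y, z, w].
In Python, from workcell import manip gives the robot as it stands.
- The arm moves only by the shell command python3 -m handwheel 'ROWS' [FORCE]. ROWS is JSON, a list that holds one entry, the list of rows, each a list of 7 numbers: the shift along the tool's x, y, z in m, then the turn, a rotation vector about the tool's x, y, z in rad, then the finger opening in m, from 0 to 0.0854. In form: [[[tx, ty, tz, ax, ay, az, claw], ...]]. A call has 1 to 8 rows; each row is the pose to reach, as a shift and turn from the pose commanded when the call began, along the tool's axes at that moment; what a row does not reach only later rows make up. A row lasts 1/8 s, in which the tool goes at most 62.5 mm and 10.7 degrees, less where a joint would pass 70% of its speed; a pose out of reach is approached as far as the arm can. A call with a gripper value outside its range is refused whole. The fingers move at their own pace and stop on an object; FORCE is the grip in N (left out, the last holds). Time passes only in rows, so rows that repeat a pose let the fingers close. It gives the time, the measured TCP pose, the force and the opening at its end, in the units of the state.
- manip.get_obs(): the state, without advancing time (a new reading comes with each control period).
- manip.camera(name): name is "scene" or "top" or "wrist"; returns the picture (480x640x3 uint8, blue, green, red); there is no depth.
- manip.calibration(name): a dict with "fx", "fy", "cx", "cy" (pixels), "view" (4x4, takes a point from world to camera coordinates); the wrist camera has in their place "tool_from_camera" (4x4, takes a point from camera to tool coordinates, whose origin is the TCP and whose axes are the flange's). Camera axes: x right, y up, looking along -z (the intrinsics and any distortion apply to the point x, -y, -z); pixel columns grow to the right and rows downward; lengths in m; the calibration is good to about 2 mm. A picture is of the moment at which its call begins: read the wrist's pose just before it. calibration takes no time and is no camera call.
- manip.hand_in(): hands the job in, once; it reports no verdict.
The state is a dict: "clock": time; "joint_pos": joint angles; "joint_velocities": joint speeds; "tau": joint torques, N m; "position": TCP position; "ee_rot": TCP orientation; "ft_force": force on the tool from outside, world axes, zero at the start; "torque": the same for the moment, N m; "grip_width": opening from 0.0 (shut) to 1.0 (fully open).
Only numpy, scipy, OpenCV 4.12 (cv2) and the standard library are available. Lean on these libraries where they do the work, as an engineer would, in place of code of your own. Each camera call takes 0.05 s, during which the arm holds its last target.

## Task

Put together the cake stand for the counter display, one piece at a time from the marble base up: the long pillar on the base, the large plate on it, then the short pillar, the small plate and last the blue knob. Seat every piece fully over the spigot beneath it, upright and straight. Leave the marble base where it stands, and do not push aside or knock over the sugar shaker or the price card.

Things in the scene. Friction and masses are not known exactly. Their poses are not given: they have to be found in the camera images.
- marble_base: round pale marble slab, 220 mm across, 20 mm thick, 1.8 kg: foot of the cake stand. Origin: centre of its underside, z up. In its middle a brass collar 40 mm across, its flat shoulder 24 mm above the origin, and on it a tapered brass spigot 14 mm tall, 16 mm thick at its root, 5 mm at its tip
- long_pillar: the longer, thicker white ceramic pillar, standing upright, 42 mm across. On top a brass spigot like the base's, its shoulder 90 mm above the origin. Origin: centre of its underside, z up. Underneath a socket 20 mm wide, 15 mm deep fits any spigot; seated, the underside rests on the shoulder below. 0.2 kg
- large_plate: the larger white gilt-edged ceramic plate, 170 mm across. Hold it by the round hub in its middle, 36 mm across; its face is 20 mm, its rim 24 mm above the origin. On top a brass spigot like the base's, its shoulder 42 mm above the origin. Origin: centre of its underside, z up. Underneath a socket 20 mm wide, 15 mm deep fits any spigot; seated, the underside rests on the shoulder below. 0.32 kg
- short_pillar: the shorter, slimmer white ceramic pillar, standing upright, 32 mm across. On top a brass spigot like the base's, its shoulder 65 mm above the origin. Origin: centre of its underside, z up. Underneath a socket 20 mm wide, 15 mm deep fits any spigot; seated, the underside rests on the shoulder below. 0.11 kg
- small_plate: the smaller white gilt-edged ceramic plate, 128 mm across. Hold it by the round hub in its middle, 36 mm across; its face is 20 mm, its rim 24 mm above the origin. On top a brass spigot like the base's, its shoulder 42 mm above the origin. Origin: centre of its underside, z up. Underneath a socket 20 mm wide, 15 mm deep fits any spigot; seated, the underside rests on the shoulder below. 0.2 kg
- knob: plain round blue ceramic knob, standing upright, 32 mm across, 46 mm tall, straight-sided up to 34 mm and domed above: top of the cake stand. Origin: centre of its underside, z up. Underneath a socket 20 mm wide, 15 mm deep fits any spigot; seated, the underside rests on the shoulder below. 0.12 kg
- sugar_shaker: bystander: glass sugar shaker with a metal top, 44 mm across, 90 mm tall, light. Origin: centre of its underside
- price_card: bystander: price card standing in a small wooden block, 28 x 90 mm on plan, 63 mm tall, light. Origin: centre of its underside, its y axis along the card

How it is judged:
By the outcome, as a careful person would: the job done as asked, in the order asked, and still so for the second after the job is handed in, with the robot touching nothing.
It also fails if it takes over 128 s, if anything falls off the work surface, if the arm or the gripper's body presses on something with over 40 N, if the wrist force passes 120 N, or if a joint passes its speed limit or range.

## Working session

There is one attempt and no reset: what is moved stays moved. The work goes in short steps, Python scripts to look and compute and a shell command to move; the robot and the scene stay as the last step left them, time stands still between calls to the robot, and variables do not carry over. Pictures are saved under pics/ and viewed, and the job is handed in when it is done.

```bash
ls; mkdir -p pics
python3 - <<'E'
from workcell import manip
import cv2
for n in("scene","top","wrist"):
    c=manip.calibration(n);print(n,c)
    if n!="wrist": cv2.imwrite(f"pics/{n}0.png",manip.camera(n))
o=manip.get_obs();print(o,manip.pinch_z)
cv2.imwrite("pics/wrist0.png",manip.camera("wrist"))
E
```

```text
pics
scene {'fx': 490.0501855620526, 'fy': 490.0501855620526, 'cx': 317.131359161421, 'cy': 245.69271487029368, 'view': array([[ 0.58334142, -0.81193307,  0.02185138, -0.32082376],
       [ 0.51577402,  0.39107745,  0.76225691, -0.29151603],
       [-0.62744717, -0.43338566,  0.64690565, -0.85122328],
       [ 0.        ,  0.        ,  0.        ,  1.        ]])}
top {'fx': 462.95240447706124, 'fy': 462.95240447706124, 'cx': 323.80468548876297, 'cy': 232.97284885891716, 'view': array([[-2.93798639e-02, -9.99568077e-01,  6.94380184e-04,
         1.72437089e-02],
       [ 9.79539215e-01, -2.86527818e-02,  1.99203276e-01,
        -5.15232352e-01],
       [-1.99097340e-01,  6.53273775e-03,  9.79957944e-01,
        -9.69294360e-01],
       [ 0.00000000e+00,  0.00000000e+00,  0.00000000e+00,
         1.00000000e+00]])}
wrist {'fx': 369.89104547820426, 'fy': 369.89104547820426, 'cx': 318.64649154215215, 'cy': 233.12191441320527, 'tool_from_camera': array([[ 7.29257262e-04,  9.58719196e-01,  2.84353602e-01,
         7.27698119e-02],
       [ 9.99999677e-01, -6.03437114e-04, -5.30080438e-04,

[... 201 characters left out ...]
lock': 0.1, 'joint_pos': array([-1.36962716,  0.33284295, -0.06470632,  1.46084385,  0.02157648,
        1.34990877, -0.08848209]), 'joint_velocities': array([-0.00068034, -0.00098882, -0.00099663, -0.00362197,  0.0007962 ,
        0.0003762 , -0.00044787]), 'tau': array([ 1.79285526e-03, -6.26747775e+01,  4.92649816e-02, -3.92423916e+01,
        1.62557303e-02,  6.96942108e-03,  1.59962377e-05]), 'position': array([0.13860875, 0.60909262, 0.23058054]), 'ee_rot': array([ 1.11632569e-01,  9.93749335e-01, -6.51909190e-04, -5.64710484e-05]), 'ft_force': array([0.37091414, 0.28637375, 0.11402342]), 'torque': array([ 0.05813969, -0.04204371, -0.01891767]), 'grip_width': 0.9981241547929854} 0.0187
```

View pics/scene0.png

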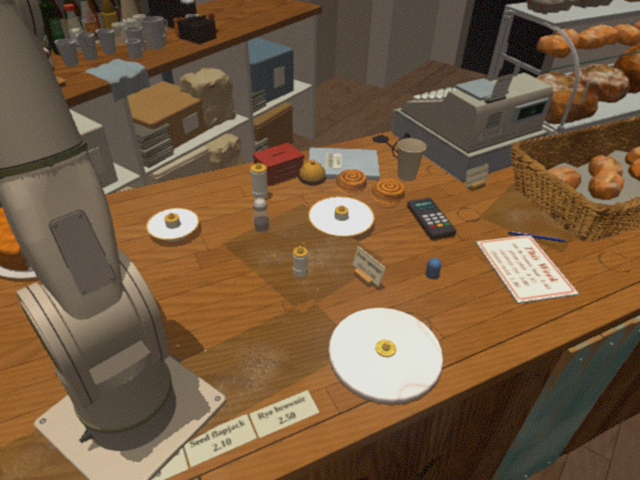

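View pics/top0.png

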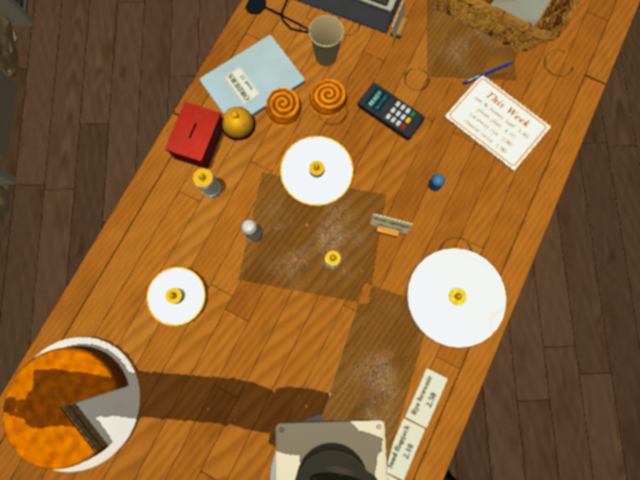

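View pics/wrist0.png

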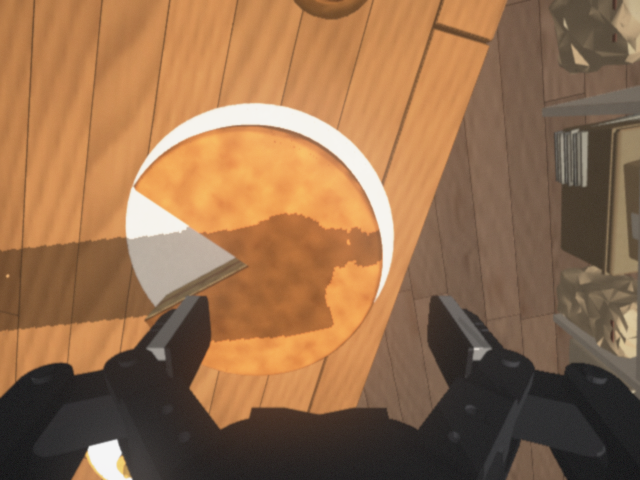

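The scene image shows the base at about (385,350), the large plate at (341,215), the small plate at (172,222), pillars at (259,180) and (300,262), the knob at (433,268), the card at (368,265) and the shaker at (260,215). In the top image they are at base (457,297), large plate (317,170), small plate (176,296), pillars (205,180) and (333,259), knob (437,182), card (391,223) and shaker (251,230).

```bash
cat > h.py <<'E'
import numpy as np, cv2
from workcell import manip
from scipy.spatial.transform import Rotation as R
def cam(n,obs=None):
    c=manip.calibration(n)
    K=np.array([[c['fx'],0,c['cx']],[0,c['fy'],c['cy']],[0,0,1]])
    if n=="wrist":
        o=obs or manip.get_obs(); T=np.eye(4);T[:3,:3]=R.from_quat(o['ee_rot']).as_matrix();T[:3,3]=o['position']
        M=T@c['tool_from_camera']
    else: M=np.linalg.inv(c['view'])
    return K,M
def ray(n,u,v,obs=None):
    K,M=cam(n,obs); d=np.array([(u-K[0,2])/K[0,0],-(v-K[1,2])/K[1,1],-1.])
    return M[:3,3],M[:3,:3]@d
def onz(n,u,v,z,obs=None):
    o,d=ray(n,u,v,obs); return o+d*(z-o[2])/d[2]
def proj(n,p,obs=None):
    K,M=cam(n,obs); q=np.linalg.inv(M)@np.append(p,1); return K[0,2]-K[0,0]*q[0]/q[2], K[1,2]+K[1,1]*q[1]/q[2]
def tri(a,b):
    (o1,d1),(o2,d2)=a,b; d1=d1/np.linalg.norm(d1);d2=d2/np.linalg.norm(d2)
    s=np.linalg.lstsq(np.c_[d1,-d2],o2-o1,rcond=None)[0]; p,q=o1+s[0]*d1,o2+s[1]*d2
    return (p+q)/2,np.linalg.norm(p-q)
def brass(im):
    h=cv2.cvtColor(im,cv2.COLOR_BGR2HSV); return cv2.inRange(h,(20,110,110),(34,255,255))
def comps(m,amin=15):
    n,l,s,c=cv2.connectedComponentsWithStats(m,connectivity=8)
    return [(c[i].round(1).tolist(),s[i].tolist()) for i in range(1,n) if s[i,4]>=amin]
E
python3 - <<'E'
from h import *
for n in("top","scene"):
    im=cv2.imread(f"pics/{n}0.png");h=cv2.cvtColor(im,cv2.COLOR_BGR2HSV)
    print(n);[print(x) for x in comps(brass(im),25)]
    print('blue',comps(cv2.inRange(h,(105,120,40),(125,255,255)),40))
    print('white',[x for x in comps(cv2.inRange(h,(0,0,170),(180,45,255)),600)])
t=cv2.imread("pics/top0.png");s=cv2.imread("pics/scene0.png")
def cr(i,u,v,r=40): return cv2.resize(i[v-r:v+r,u-r:u+r],(260,260),interpolation=cv2.INTER_CUBIC)
a=np.hstack([cr(t,205,180),cr(t,333,259),cr(t,391,223)]);b=np.hstack([cr(s,259,180),cr(s,300,262),cr(s,368,265)])
cv2.imwrite("pics/crop.png",np.vstack([a,b]))
E
```

```text
top
([236.3, 121.1], [223, 108, 29, 28, 576])
([407.7, 119.9], [405, 117, 6, 7, 31])
([316.3, 168.0], [310, 161, 14, 15, 170])
([317.1, 192.1], [280, 165, 73, 41, 157])
([202.5, 177.4], [193, 168, 20, 20, 304])
([332.6, 257.8], [325, 250, 16, 16, 201])
([183.0, 301.1], [147, 267, 59, 59, 218])
([173.9, 295.2], [166, 288, 17, 15, 207])
([457.2, 296.1], [449, 288, 17, 17, 227])
blue [([496.3, 68.5], [484, 63, 26, 12, 46])]
white [([251.6, 76.3], [200, 35, 104, 78, 4293]), ([497.0, 122.1], [451, 81, 93, 83, 3413]), ([316.3, 170.2], [282, 137, 70, 67, 3465]), ([456.2, 297.5], [408, 248, 98, 99, 7329]), ([175.5, 296.0], [148, 269, 56, 55, 2143]), ([426.4, 397.6], [407, 370, 40, 56, 1020]), ([109.2, 438.6], [60, 415, 76, 56, 1142]), ([403.8, 449.6], [387, 420, 37, 60, 1051])]
scene
([258.2, 167.4], [251, 163, 15, 9, 72])
([299.6, 251.8], [294, 247, 13, 9, 59])
([385.3, 347.9], [376, 340, 20, 16, 224])
blue []
white [([345.8, 161.1], [310, 149, 69, 26, 833]), ([340.9, 216.2], [310, 197, 63, 38, 1667]), ([172.4, 223.7], [148, 209, 50, 29, 903]), ([525.1, 267.8], [483, 238, 88, 59, 2122]), ([385.4, 353.9], [329, 308, 114, 92, 7813])]
```

View pics/crop.png

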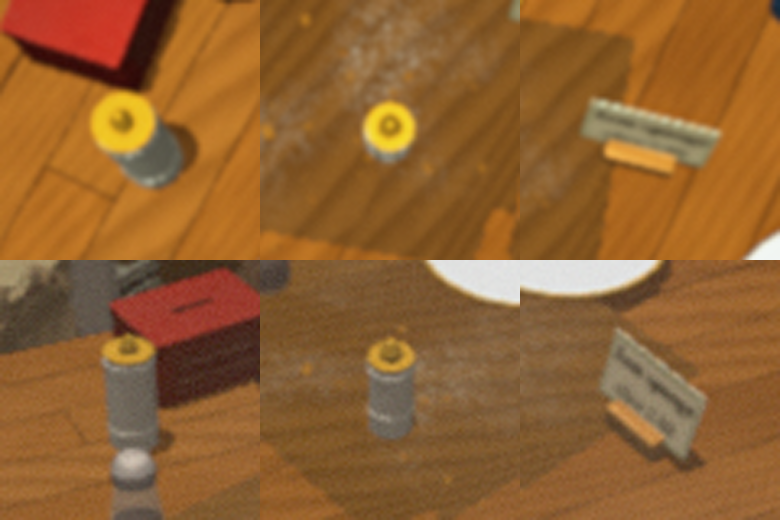

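Long pillar is the left one, next to the red box. The short one is the right one.

Run:
```python
from h import *
S={'base':((457.2,296.1),(385.3,347.9),.024),'long':((202.5,177.4),(258.2,167.4),.09),'large':((316.3,168.0),None,.042),'short':((332.6,257.8),(299.6,251.8),.065),'small':((173.9,295.2),None,.042)}
for k,(t,s,z) in S.items():
    print(k,onz('top',*t,z+.002).round(4), onz('scene',*s,z+.004).round(4) if s else '', [x.round(4) for x in tri(ray('top',*t),ray('scene',*s))] if s else '')
print('rims',onz('top',316.3,170.2,.024),onz('top',175.5,296,.024),'base slab',onz('top',456.2,297.5,.02),onz('scene',385.4,353.9,.02))
im=cv2.imread('pics/top0.png');h=cv2.cvtColor(im,cv2.COLOR_BGR2HSV)
m=cv2.inRange(h,(95,80,20),(125,255,255))
for n in('top','scene'):
    im=cv2.imread(f'pics/{n}0.png');h=cv2.cvtColor(im,cv2.COLOR_BGR2HSV)
    m=cv2.inRange(h,(100,110,30),(128,255,255)); r=(420,165,455,200) if n=='top' else (420,250,450,285)
    mm=np.zeros_like(m);mm[r[1]:r[3],r[0]:r[2]]=m[r[1]:r[3],r[0]:r[2]]
    c=comps(mm,20);print(n,c,[onz(n,*x[0],.027) for x in c])
print('shaker top',onz('top',249,228,.085),onz('scene',260,203,.085))
print('card top edge',onz('top',372.5,214,.063),onz('top',411,222.5,.063),'block front',onz('top',377,231,.01),onz('top',399,236,.01))
print('redbox corners top', [onz('top',*p,.06).round(3) for p in ((187,104),(222,118),(201,164),(168,149))],'scene red', [onz('scene',*p,.06).round(3) for p in ((253,155),(292,145),(303,157),(266,169))])
# px mm error
```

```text
base [ 0.3704 -0.2875  0.026 ] [ 0.3663 -0.2917  0.028 ] [array([ 0.371 , -0.2893,  0.0212]), np.float64(0.001)]
long [0.638  0.2619 0.092 ] [0.6348 0.2559 0.094 ] [array([0.6397, 0.2619, 0.0893]), np.float64(0.002)]
large [0.6693 0.0148 0.044 ]  
short [ 0.4575 -0.0151  0.067 ] [ 0.4526 -0.0204  0.069 ] [array([ 0.4585, -0.0155,  0.0622]), np.float64(0.0008)]
small [0.3893 0.3303 0.044 ]  
rims [0.67095058 0.0150498  0.024     ] [0.3889469  0.33306183 0.024     ] base slab [ 0.36772054 -0.28673699  0.02      ] [ 0.35993495 -0.29652896  0.02      ]
top [([436.2, 181.7], [430, 175, 14, 15, 145])] [array([ 0.63392182, -0.2614324 ,  0.027     ])]
scene [([434.3, 261.7], [429, 259, 11, 7, 31])] [array([ 0.65059401, -0.25958553,  0.027     ])]
shaker top [0.52429119 0.16182606 0.085     ] [0.5237085  0.15454375 0.085     ]
card top edge [ 0.55268245 -0.10610397  0.063     ] [ 0.53107008 -0.1894799   0.063     ] block front [ 0.5250663  -0.12058062  0.01      ] [ 0.51188256 -0.17044287  0.01      ]
redbox corners top [array([0.828, 0.31 , 0.06 ]), array([0.791, 0.229, 0.06 ]), array([0.681, 0.274, 0.06 ]), array([0.719, 0.35 , 0.06 ])] scene red [array([0.718, 0.351, 0.06 ]), array([0.834, 0.298, 0.06 ]), array([0.798, 0.23 , 0.06 ]), array([0.683, 0.272, 0.06 ])]
```

```bash
cat > go.py <<'E'
import sys
from h import *
o=manip.get_obs(); t=np.array([float(a) for a in sys.argv[1:4]])
d=R.from_quat(o['ee_rot']).as_matrix().T@(t-o['position'])
print('t',round(o['clock'],2),'pos',o['position'].round(4),'ft',o['ft_force'].round(1),'w',round(o['grip_width'],3),'TOOL SHIFT',d.round(4), 'j7',o['joint_pos'].round(2)[4:], 'rv',R.from_quat(o['ee_rot']).as_matrix()[:,2].round(4))
E
python3 go.py 0.638 0.262 0.24
```

```text
t 0.15 pos [0.1386 0.6092 0.2307] ft [-0.2  0.1 -0.1] w 1.002 TOOL SHIFT [-0.564  -0.2277 -0.009 ] j7 [ 0.02  1.35 -0.09] rv [-2.e-04 -1.e-03 -1.e+00]
```

```bash
python3 -m handwheel '[[[-0.05,-0.02,-0.009,0,0,0,0.085],[-0.105,-0.042,-0.009,0,0,0,0.085],[-0.16,-0.064,-0.009,0,0,0,0.085],[-0.215,-0.086,-0.009,0,0,0,0.085],[-0.27,-0.108,-0.009,0,0,0,0.085],[-0.325,-0.13,-0.009,0,0,0,0.085],[-0.38,-0.152,-0.009,0,0,0,0.085],[-0.42,-0.17,-0.009,0,0,0,0.085]]]'; python3 go.py 0.638 0.262 0.24
```

```text
clock: 1.15
position: [0.5125, 0.3482, 0.2401]
ee_rot: [0.113, 0.994, -0.0, 0.0]
ft_force: [-0.4, 0.3, -0.3]
grip_width: 0.997
t 1.15 pos [0.5125 0.3482 0.2401] ft [-0.4  0.3 -0.3] w 0.997 TOOL SHIFT [-1.416e-01 -5.590e-02  1.000e-04] j7 [-0.06  1.36  0.72] rv [ 1.e-04 -7.e-04 -1.e+00]
```

```bash
python3 -m handwheel '[[[-0.05,-0.02,0,0,0,0,0.085],[-0.10,-0.04,0,0,0,0,0.085],[-0.142,-0.056,0,0,0,0,0.085],[-0.142,-0.056,0,0,0,0,0.085],[-0.142,-0.056,0,0,0,0,0.085]]]'
cat > look.py <<'E'
import sys
from h import *
name=sys.argv[1]; z=float(sys.argv[2])
o=manip.get_obs(); im=manip.camera("wrist"); cv2.imwrite(f"pics/{name}.png",im)
print('pos',o['position'].round(4))
for c,s in comps(brass(im),150): print(c,s,'center@z',onz('wrist',*c,z,o).round(4),'bbox mid',onz('wrist',s[0]+s[2]/2,s[1]+s[3]/2,z,o).round(4))
E
python3 look.py w1 0.09
```

```text
clock: 1.78
position: [0.6361, 0.2649, 0.2398]
ee_rot: [0.111, 0.994, 0.0, -0.001]
ft_force: [-0.7, -0.2, -0.1]
grip_width: 0.994
pos [0.6361 0.2649 0.2398]
[319.4, 208.7] [292, 195, 48, 34, 815] center@z [0.6298 0.2675 0.09  ] bbox mid [0.6318 0.2642 0.09  ]
```

View pics/w1.png

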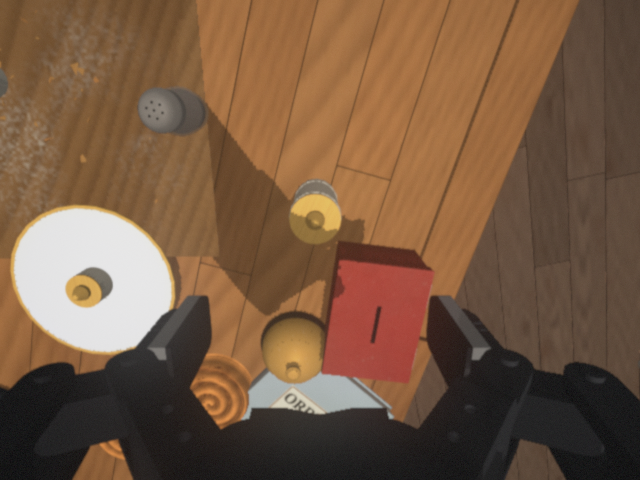

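Run:
```python
from h import *
o=manip.get_obs();im=cv2.imread('pics/w1.png');h=cv2.cvtColor(im,cv2.COLOR_BGR2HSV)
for p in((300,215),(315,232),(328,210),(335,220),(300,205),(280,230),(260,100),(190,280)): print(p,h[p[1],p[0]])
print(onz('wrist',315,218.5,.09,o), onz('wrist',315,218.5,.092,o),manip.get_obs()['position'])
```

```text
(300, 215) [ 19 151 191]
(315, 232) [ 19 148 145]
(328, 210) [ 20 147 225]
(335, 220) [ 20 147 226]
(300, 205) [ 20 145 228]
(280, 230) [ 14 142 113]
(260, 100) [ 14 151 160]
(190, 280) [ 13 135 177]
[0.63663104 0.26285631 0.09      ] [0.63614146 0.2629858  0.092     ] [0.63568546 0.2655371  0.24006969]
```

```bash
sed -i 's/(20,110,110),(34/(17,110,90),(34/' h.py; python3 go.py 0.6366 0.2629 0.048
```

```text
t 1.82 pos [0.6357 0.2655 0.2401] ft [ 0.1 -0.3 -0.2] w 0.994 TOOL SHIFT [-0.0017 -0.0025  0.1921] j7 [-0.12  1.41  0.96] rv [-9.e-04  7.e-04 -1.e+00]
```

```bash
python3 -m handwheel '[[[-0.0015,-0.0025,0.04,0,0,0,0.085],[-0.0015,-0.0025,0.08,0,0,0,0.085],[-0.0015,-0.0025,0.12,0,0,0,0.085],[-0.0015,-0.0025,0.15,0,0,0,0.085],[-0.0015,-0.0025,0.175,0,0,0,0.085],[-0.0015,-0.0025,0.192,0,0,0,0.085],[-0.0015,-0.0025,0.192,0,0,0,0.085],[-0.0015,-0.0025,0.192,0,0,0,0.085]]]'; python3 go.py 0.6366 0.2629 0.048
```

```text
clock: 2.82
position: [0.638, 0.2621, 0.0496]
ee_rot: [0.111, 0.994, 0.001, 0.001]
ft_force: [-0.8, -0.3, 1.6]
grip_width: 0.997
t 2.83 pos [0.638  0.2621 0.0496] ft [-0.8 -0.3  1.6] w 0.997 TOOL SHIFT [0.0015 0.0005 0.0016] j7 [-0.15  1.07  0.99] rv [ 1.5e-03  9.0e-04 -1.0e+00]
```

```bash
python3 -m handwheel '[[[0.001,0,0,0,0,0,0.02],[0.001,0,0,0,0,0,0.02],[0.001,0,0,0,0,0,0.02],[0.001,0,0,0,0,0,0.02],[0.001,0,0,0,0,0,0.02],[0.001,0,0,0,0,0,0.02]]]' 45; python3 go.py 0.6366 0.2629 0.048
```

```text
clock: 3.58
position: [0.6367, 0.262, 0.0489]
ee_rot: [0.112, 0.994, 0.0, 0.0]
ft_force: [-1.5, -0.3, 5.6]
grip_width: 0.483
t 3.58 pos [0.6367 0.262  0.0489] ft [-1.5 -0.3  5.6] w 0.483 TOOL SHIFT [0.0003 0.0009 0.0009] j7 [-0.15  1.07  0.99] rv [ 6.e-04  5.e-04 -1.e+00]
```

```bash
python3 -m handwheel '[[[0,0,-0.02,0,0,0,0.02],[0,0,-0.05,0,0,0,0.02],[0,0,-0.09,0,0,0,0.02],[0,0,-0.13,0,0,0,0.02],[0,0,-0.16,0,0,0,0.02],[0,0,-0.18,0,0,0,0.02]]]'; python3 go.py 0.43 -0.30 0.23
```

```text
clock: 4.32
position: [0.6367, 0.2618, 0.2311]
ee_rot: [0.112, 0.994, 0.001, 0.001]
ft_force: [1.8, -0.5, -2.0]
grip_width: 0.479
t 4.33 pos [0.6367 0.2618 0.2311] ft [ 1.8 -0.5 -2. ] w 0.479 TOOL SHIFT [ 7.680e-02 -5.937e-01  2.000e-04] j7 [-0.12  1.39  0.97] rv [ 0.0019  0.001  -1.    ]
```

```bash
python3 -m handwheel '[[[0.002,-0.015,0,0,0,0,0.02],[0.006,-0.045,0,0,0,0,0.02],[0.011,-0.085,0,0,0,0,0.02],[0.017,-0.13,0,0,0,0,0.02],[0.023,-0.18,0,0,0,0,0.02],[0.03,-0.23,0,0,0,0,0.02],[0.036,-0.28,0,0,0,0,0.02],[0.043,-0.33,0,0,0,0,0.02]]]';python3 -m handwheel '[[[0.006,-0.05,0,0,0,0,0.02],[0.012,-0.1,0,0,0,0,0.02],[0.019,-0.15,0,0,0,0,0.02],[0.025,-0.195,0,0,0,0,0.02],[0.03,-0.235,0,0,0,0,0.02],[0.034,-0.26,0,0,0,0,0.02],[0.034,-0.263,0,0,0,0,0.02],[0.034,-0.263,0,0,0,0,0.02]]]'; python3 go.py 0.43 -0.30 0.23; python3 look.py w2 0.026
```

```text
clock: 5.32
position: [0.5192, -0.0528, 0.2273]
ee_rot: [0.112, 0.994, 0.0, -0.001]
ft_force: [1.0, -0.2, -1.8]
grip_width: 0.478
clock: 6.32
position: [0.4292, -0.2988, 0.2276]
ee_rot: [0.112, 0.994, 0.0, -0.0]
ft_force: [1.0, 0.4, -2.7]
grip_width: 0.478
t 6.33 pos [ 0.4292 -0.2988  0.2276] ft [ 1.   0.4 -2.7] w 0.478 TOOL SHIFT [-0.001  -0.001  -0.0024] j7 [-0.07  1.29  1.93] rv [-7.0e-04  1.1e-03 -1.0e+00]
pos [ 0.4292 -0.2988  0.2276]
[313.6, 137.1] [293, 116, 42, 43, 1128] center@z [ 0.3688 -0.289   0.026 ] bbox mid [ 0.3692 -0.2887  0.026 ]
[594.6, 352.1] [569, 286, 71, 133, 684] center@z [ 0.6536 -0.045   0.026 ] bbox mid [ 0.6565 -0.0346  0.026 ]
[318.9, 359.4] [253, 304, 132, 110, 11292] center@z [ 0.5966 -0.3358  0.026 ] bbox mid [ 0.5962 -0.3356  0.026 ]
```

View pics/w2.png

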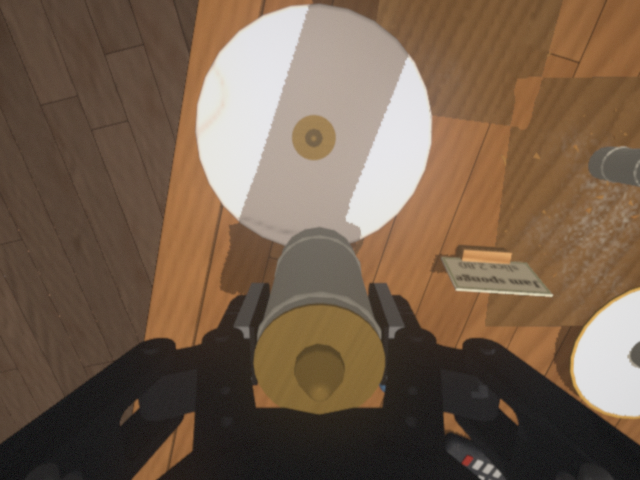

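The wrist picture shows the base collar at (314,137) and the held pillar's brass top at (319,359). The card and shaker are undisturbed.

```bash
python3 - <<'E'
from h import *
o=manip.get_obs()
im=cv2.imread('pics/w2.png');m=brass(im);m[:300]=0;m[:,500:]=0
c=cv2.convexHull(max(cv2.findContours(m,0,2)[0],key=cv2.contourArea));e=cv2.fitEllipse(c);print(e)
for z in (.042,.043): print(onz('wrist',*e[0],o['position'][2]+z,o)-o['position'])
# bottom edge of pillar, top of the picture: row ~228 col 322
print(onz('wrist',322,229,o['position'][2]-.048,o)-o['position'])
E
python3 go.py 0.3695 -0.2885 0.125
```

```text
((318.8990478515625, 359.96429443359375), (111.84942626953125, 131.8226318359375), 89.49339294433594)
[-0.00080518  0.00067794  0.042     ]
[-0.00149895  0.00083271  0.043     ]
[-0.01753572  0.00632385 -0.048     ]
t 6.38 pos [ 0.4297 -0.2984  0.2277] ft [ 0.4  0.6 -2.2] w 0.488 TOOL SHIFT [ 0.0608 -0.0038  0.1028] j7 [-0.07  1.29  1.93] rv [-5.e-04  9.e-04 -1.e+00]
```

```bash
python3 -m handwheel '[[[0.02,-0.001,0,0,0,0,0.02],[0.04,-0.002,0,0,0,0,0.02],[0.055,-0.003,0.02,0,0,0,0.02],[0.061,-0.004,0.05,0,0,0,0.02],[0.061,-0.004,0.08,0,0,0,0.02],[0.061,-0.004,0.1,0,0,0,0.02],[0.061,-0.004,0.12,0,0,0,0.02],[0.061,-0.004,0.126,0,0,0,0.02]]]'; python3 go.py 0.3695 -0.2885 0.0735
python3 - <<'E'
from h import *
for n in ("scene","wrist"): cv2.imwrite(f'pics/{n}1.png',manip.camera(n))
i=cv2.imread('pics/scene1.png')[250:400,300:480];cv2.imwrite('pics/s1c.png',cv2.resize(i,None,fx=4,fy=4))
E
```

```text
clock: 7.38
position: [0.3691, -0.2884, 0.1012]
ee_rot: [0.111, 0.994, 0.0, -0.001]
ft_force: [-0.7, -0.0, -2.2]
grip_width: 0.484
t 7.38 pos [ 0.3691 -0.2884  0.1012] ft [-0.7 -0.  -2.2] w 0.484 TOOL SHIFT [-0.0004 -0.      0.0277] j7 [-0.08  1.01  1.99] rv [-0.0018  0.001  -1.    ]
```

View pics/s1c.png

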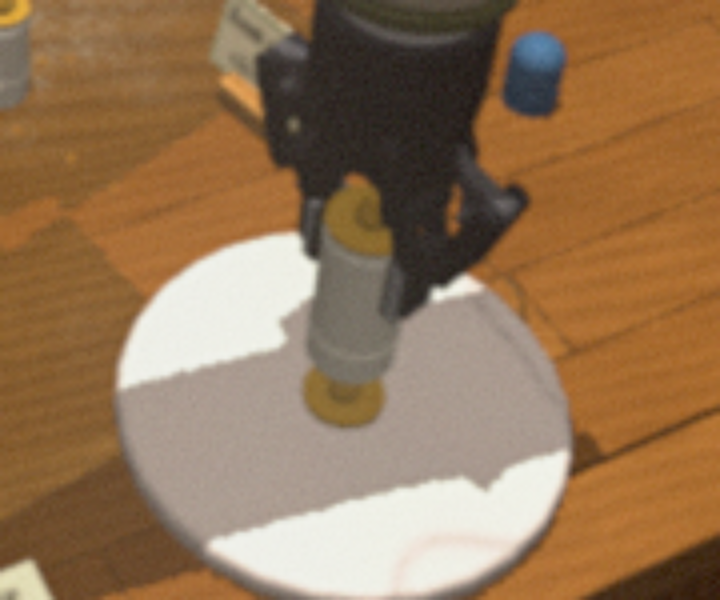

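```bash
python3 -m handwheel '[[[0,0,0.01,0,0,0,0.02],[0,0,0.015,0,0,0,0.02],[0,0,0.02,0,0,0,0.02],[0,0,0.024,0,0,0,0.02],[0,0,0.027,0,0,0,0.02],[0,0,0.028,0,0,0,0.02],[0,0,0.028,0,0,0,0.02]]]'; python3 go.py 0.3695 -0.2885 0.0735
```

```text
clock: 8.35
position: [0.3694, -0.2897, 0.0743]
ee_rot: [0.112, 0.994, 0.0, 0.0]
ft_force: [-0.0, -0.7, -2.3]
grip_width: 0.482
t 8.35 pos [ 0.3694 -0.2897  0.0743] ft [-0.  -0.7 -2.3] w 0.482 TOOL SHIFT [0.0002 0.0012 0.0008] j7 [-0.12  0.95  2.03] rv [ 0.  0. -1.]
```

```bash
python3 -m handwheel '[[[0,0.0005,0.001,0,0,0,0.02],[0,0.0005,0.002,0,0,0,0.02],[0,0.0005,0.002,0,0,0,0.02]]]'; python3 go.py 0.3695 -0.2885 0.0735
```

```text
clock: 8.72
position: [0.3698, -0.2892, 0.0728]
ee_rot: [0.112, 0.994, 0.0, 0.0]
ft_force: [-1.7, 1.5, 4.9]
grip_width: 0.478
t 8.72 pos [ 0.3698 -0.2892  0.0728] ft [-1.7  1.5  4.9] w 0.478 TOOL SHIFT [ 0.0005  0.0007 -0.0007] j7 [-0.12  0.94  2.03] rv [ 6.e-04  3.e-04 -1.e+00]
```

```bash
python3 -m handwheel '[[[0,0,0,0,0,0,0.055],[0,0,0,0,0,0,0.085],[0,0,0,0,0,0,0.085],[0,0,-0.02,0,0,0,0.085],[0,0,-0.06,0,0,0,0.085],[0,0,-0.11,0,0,0,0.085],[0,0,-0.15,0,0,0,0.085],[0,0,-0.16,0,0,0,0.085]]]'; python3 go.py 0.669 0.015 0.23
python3 look.py w3 0.114
python3 - <<'E'
from h import *
cv2.imwrite(f'pics/scene2.png',manip.camera('scene'))
i=cv2.imread('pics/scene2.png')[230:400,290:490];cv2.imwrite('pics/s2c.png',cv2.resize(i,None,fx=3,fy=3))
E
```

```text
clock: 9.72
position: [0.3704, -0.2898, 0.2347]
ee_rot: [0.112, 0.994, -0.0, 0.002]
ft_force: [-0.6, -0.5, -1.4]
grip_width: 0.993
t 9.72 pos [ 0.3704 -0.2898  0.2347] ft [-0.6 -0.5 -1.4] w 0.993 TOOL SHIFT [-0.2234  0.3635  0.0055] j7 [0.03 1.3  1.89] rv [ 0.0039 -0.001  -1.    ]
pos [ 0.3704 -0.2898  0.2347]
[318.2, 224.6] [292, 199, 54, 53, 1863] center@z [ 0.3698 -0.2895  0.114 ] bbox mid [ 0.3706 -0.2891  0.114 ]
[632.5, 237.9] [624, 220, 16, 34, 404] center@z [ 0.4318 -0.0631  0.114 ] bbox mid [ 0.4309 -0.0635  0.114 ]
[607.4, 342.5] [579, 329, 61, 34, 240] center@z [ 0.5193 -0.0815  0.114 ] bbox mid [ 0.5231 -0.0798  0.114 ]
```

View pics/w3.png

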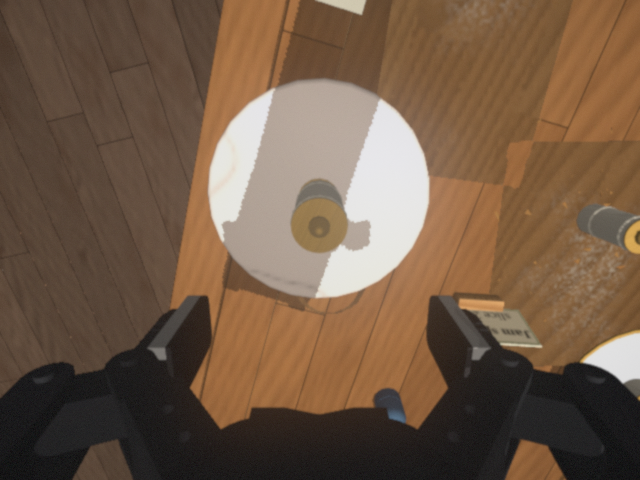

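View pics/s2c.png

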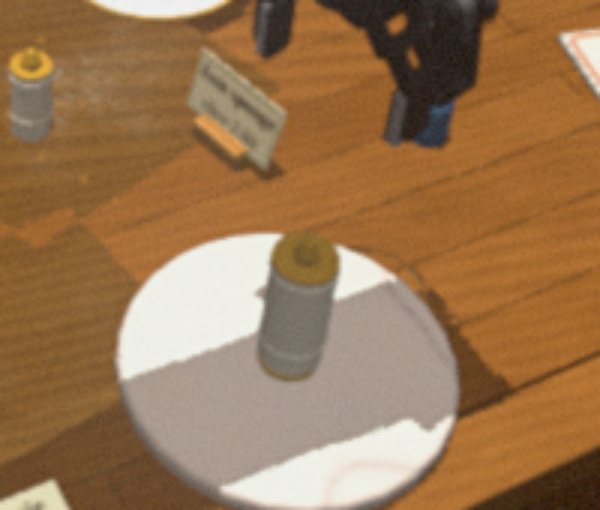

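```bash
python3 -m handwheel '[[[-0.03,0.045,0,0,0,0,0.085],[-0.06,0.095,0,0,0,0,0.085],[-0.09,0.145,0,0,0,0,0.085],[-0.12,0.195,0,0,0,0,0.085],[-0.15,0.245,0.02,0,0,0,0.085],[-0.18,0.295,0.04,0,0,0,0.085],[-0.21,0.345,0.05,0,0,0,0.085],[-0.2234,0.3635,0.05,0,0,0,0.085]]]';python3 -m handwheel '[[[0,0,0,0,0,0,0.085],[0,0,0,0,0,0,0.085],[0,0,0,0,0,0,0.085]]]'; python3 look.py w4 0.042;python3 go.py 0.669 0.015 0.023
```

```text
clock: 10.82
position: [0.668, 0.0197, 0.1778]
ee_rot: [0.11, 0.994, -0.0, -0.003]
ft_force: [-1.1, -1.4, 0.5]
grip_width: 0.997
clock: 11.2
position: [0.6674, 0.0142, 0.1823]
ee_rot: [0.113, 0.994, -0.0, -0.0]
ft_force: [0.5, 0.0, -0.7]
grip_width: 0.997
pos [0.6674 0.0142 0.1823]
[317.0, 197.5] [217, 111, 204, 199, 2064] center@z [0.6501 0.0174 0.042 ] bbox mid [0.6605 0.0166 0.042 ]
[328.7, 215.3] [315, 202, 25, 31, 456] center@z [0.666  0.0232 0.042 ] bbox mid [0.6675 0.0219 0.042 ]
[306.4, 231.2] [298, 215, 22, 29, 212] center@z [0.6747 0.003  0.042 ] bbox mid [0.6738 0.0054 0.042 ]
[550.4, 304.7] [505, 265, 91, 79, 5683] center@z [0.7839 0.1895 0.042 ] bbox mid [0.7837 0.1896 0.042 ]
t 11.25 pos [0.6676 0.0145 0.1825] ft [0.3 0.6 0.3] w 0.994 TOOL SHIFT [-0.0013  0.0008  0.1595] j7 [-0.18  1.29  1.38] rv [ 1.e-04  0.e+00 -1.e+00]
```

View pics/w4.png

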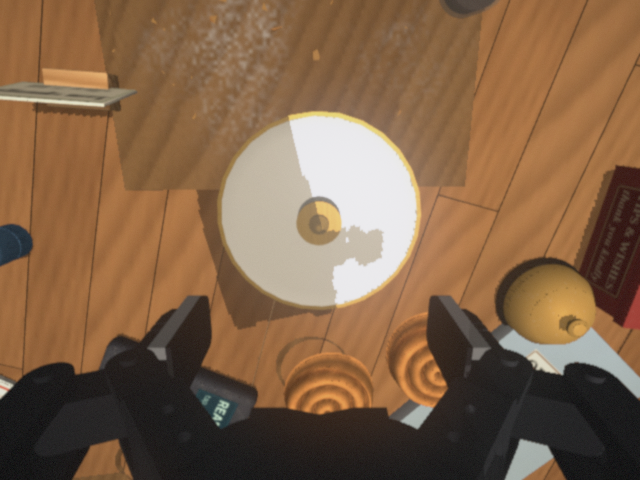

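Run:
```python
from h import *
o=manip.get_obs()
print(onz('wrist',319,221,.042,o),onz('wrist',319,210,.024,o))
```

```text
[0.66898256 0.01496562 0.042     ] [0.66433262 0.01605087 0.024     ]
```

```bash
python3 -m handwheel '[[[-0.0015,0.0007,0.04,0,0,0,0.085],[-0.0015,0.0007,0.08,0,0,0,0.085],[-0.0015,0.0007,0.11,0,0,0,0.085],[-0.0015,0.0007,0.135,0,0,0,0.085],[-0.0015,0.0007,0.152,0,0,0,0.085],[-0.0015,0.0007,0.158,0,0,0,0.085],[-0.0015,0.0007,0.158,0,0,0,0.085],[-0.0015,0.0007,0.158,0,0,0,0.085]]]'; python3 go.py 0.669 0.015 0.024
```

```text
clock: 12.25
position: [0.6703, 0.016, 0.0254]
ee_rot: [0.112, 0.994, 0.0, 0.001]
ft_force: [0.2, 0.5, 0.4]
grip_width: 0.997
t 12.25 pos [0.6703 0.016  0.0254] ft [0.2 0.5 0.4] w 0.997 TOOL SHIFT [ 0.0011 -0.0013  0.0014] j7 [-0.24  1.01  1.42] rv [ 1.6e-03  3.0e-04 -1.0e+00]
```

```bash
python3 -m handwheel '[[[0.001,-0.001,0.001,0,0,0,0.02],[0.001,-0.001,0.001,0,0,0,0.02],[0.001,-0.001,0.001,0,0,0,0.02],[0.001,-0.001,0.001,0,0,0,0.02],[0.001,-0.001,0.001,0,0,0,0.02],[0.001,-0.001,0.001,0,0,0,0.02],[0.001,-0.001,0.001,0,0,0,0.02]]]' 50; python3 go.py 0.669 0.015 0.024
```

```text
clock: 13.12
position: [0.6687, 0.0152, 0.0238]
ee_rot: [0.112, 0.994, 0.0, 0.0]
ft_force: [-1.6, -0.2, 5.7]
grip_width: 0.399
t 13.12 pos [0.6687 0.0152 0.0238] ft [-1.6 -0.2  5.7] w 0.399 TOOL SHIFT [-0.0003 -0.0002 -0.0002] j7 [-0.24  1.01  1.42] rv [ 6.e-04  2.e-04 -1.e+00]
```

```bash
python3 -m handwheel '[[[0,0,-0.01,0,0,0,0.02],[0,0,-0.03,0,0,0,0.02],[0,0,-0.06,0,0,0,0.02],[0,0,-0.1,0,0,0,0.02],[0,0,-0.14,0,0,0,0.02],[0,0,-0.17,0,0,0,0.02],[0,0,-0.185,0,0,0,0.02],[0,0,-0.185,0,0,0,0.02]]]'; python3 go.py 0.37 -0.2892 0.205; python3 look.py w5 .2
```

```text
clock: 14.12
position: [0.6688, 0.0152, 0.2092]
ee_rot: [0.112, 0.994, 0.0, 0.001]
ft_force: [0.7, 0.0, -3.7]
grip_width: 0.401
t 14.12 pos [0.6688 0.0152 0.2092] ft [ 0.7  0.  -3.7] w 0.401 TOOL SHIFT [ 0.2237 -0.3632  0.0037] j7 [-0.18  1.34  1.37] rv [ 1.6e-03  4.0e-04 -1.0e+00]
pos [0.6688 0.0152 0.2092]
[394.9, 220.2] [117, 93, 456, 261, 9799] center@z [0.6435 0.0546 0.2   ] bbox mid [0.6402 0.0337 0.2   ]
[318.4, 327.3] [273, 286, 91, 83, 5967] center@z [0.6863 0.0116 0.2   ] bbox mid [0.6865 0.0116 0.2   ]
```

View pics/w5.png

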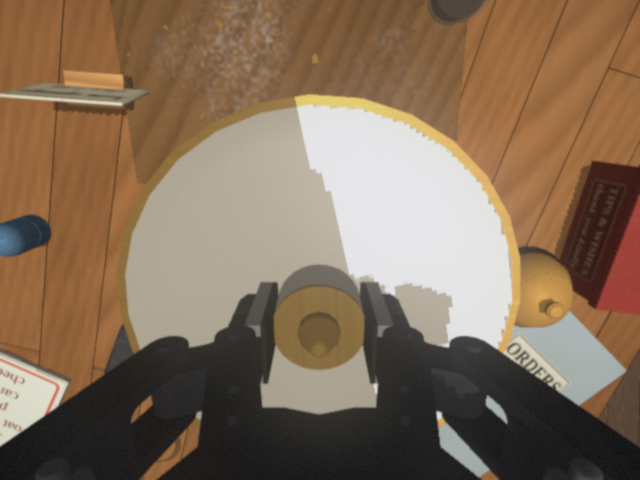

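The plate is lifted and level: the rim is centred about column 320 and the hub is between the pads at (318,327). I'm carrying it to the base.

```bash
python3 -m handwheel '[[[0.005,-0.008,0,0,0,0,0.02],[0.015,-0.025,0,0,0,0,0.02],[0.03,-0.05,0,0,0,0,0.02],[0.048,-0.08,0,0,0,0,0.02],[0.068,-0.112,0,0,0,0,0.02],[0.09,-0.147,0,0,0,0,0.02],[0.112,-0.182,0,0,0,0,0.02],[0.134,-0.217,0,0,0,0,0.02]]]';python3 -m handwheel '[[[0.022,-0.035,0,0,0,0,0.02],[0.042,-0.067,0,0,0,0,0.02],[0.059,-0.096,0,0,0,0,0.02],[0.073,-0.12,0,0,0,0,0.02],[0.083,-0.136,0,0,0,0,0.02],[0.089,-0.144,0,0,0,0,0.02],[0.09,-0.146,0,0,0,0,0.02],[0.09,-0.146,0,0,0,0,0.02]]]'; python3 go.py 0.37 -0.2892 0.138
```

```text
clock: 15.18
position: [0.4875, -0.1678, 0.2072]
ee_rot: [0.112, 0.994, 0.0, -0.001]
ft_force: [0.6, -1.1, -4.4]
grip_width: 0.398
clock: 16.18
position: [0.37, -0.2884, 0.2082]
ee_rot: [0.111, 0.994, 0.0, -0.0]
ft_force: [-0.2, 0.3, -3.0]
grip_width: 0.4
t 16.18 pos [ 0.37   -0.2884  0.2082] ft [-0.2  0.3 -3. ] w 0.4 TOOL SHIFT [-0.0002 -0.0008  0.0702] j7 [0.02 1.25 1.9 ] rv [-0.e+00  2.e-04 -1.e+00]
```

```bash
python3 -m handwheel '[[[0,-0.0007,0.02,0,0,0,0.02],[0,-0.0007,0.038,0,0,0,0.02],[0,-0.0007,0.05,0,0,0,0.02],[0,-0.0007,0.058,0,0,0,0.02],[0,-0.0007,0.064,0,0,0,0.02],[0,-0.0007,0.068,0,0,0,0.02],[0,-0.0007,0.068,0,0,0,0.02],[0,-0.0007,0.068,0,0,0,0.02]]]'; python3 go.py 0.37 -0.2892 0.138
```

```text
clock: 17.18
position: [0.3695, -0.2898, 0.1405]
ee_rot: [0.112, 0.994, -0.0, 0.0]
ft_force: [-0.9, 0.1, -4.6]
grip_width: 0.399
t 17.18 pos [ 0.3695 -0.2898  0.1405] ft [-0.9  0.1 -4.6] w 0.399 TOOL SHIFT [-0.0004  0.0007  0.0025] j7 [-0.04  1.1   1.96] rv [ 4.e-04 -1.e-04 -1.e+00]
```

```bash
python3 -m handwheel '[[[0,0.0005,0.0015,0,0,0,0.02],[0,0.0005,0.0025,0,0,0,0.02],[0,0.0005,0.003,0,0,0,0.02],[0,0.0005,0.003,0,0,0,0.02]]]'; python3 go.py 0.37 -0.2892 0.138
```

```text
clock: 17.68
position: [0.3698, -0.2893, 0.1377]
ee_rot: [0.112, 0.994, 0.0, 0.0]
ft_force: [0.4, 0.6, 2.6]
grip_width: 0.403
t 17.68 pos [ 0.3698 -0.2893  0.1377] ft [0.4 0.6 2.6] w 0.403 TOOL SHIFT [-0.0002  0.0001 -0.0003] j7 [-0.04  1.09  1.96] rv [ 8.e-04 -1.e-04 -1.e+00]
```

```bash
python3 -m handwheel '[[[0,0,0,0,0,0,0.05],[0,0,0,0,0,0,0.085],[0,0,0,0,0,0,0.085],[0,0,-0.02,0,0,0,0.085],[0,0,-0.06,0,0,0,0.085],[0,0,-0.1,0,0,0,0.085],[0,0,-0.12,0,0,0,0.085],[0,0,-0.12,0,0,0,0.085]]]'; python3 look.py w6 0.156;  python3 go.py 0.4575 -0.0153 0.2
python3 - <<'E'
from h import *
cv2.imwrite(f'pics/scene3.png',manip.camera('scene'))
i=cv2.imread('pics/scene3.png')[210:400,290:490];cv2.imwrite('pics/s3c.png',cv2.resize(i,None,fx=3,fy=3))
E
```

```text
clock: 18.68
position: [0.37, -0.2896, 0.2584]
ee_rot: [0.112, 0.994, -0.0, 0.001]
ft_force: [-0.1, 0.0, -0.3]
grip_width: 0.998
pos [ 0.37   -0.2896  0.2584]
[313.2, 213.0] [204, 108, 231, 222, 2042] center@z [ 0.3556 -0.2896  0.156 ] bbox mid [ 0.3607 -0.2863  0.156 ]
[314.7, 233.0] [295, 211, 48, 47, 1118] center@z [ 0.3697 -0.2918  0.156 ] bbox mid [ 0.3714 -0.2891  0.156 ]
[620.5, 228.9] [603, 212, 36, 34, 936] center@z [ 0.4134 -0.0856  0.156 ] bbox mid [ 0.4136 -0.0852  0.156 ]
t 18.73 pos [ 0.3696 -0.2892  0.2571] ft [-0.6  0.4 -0.7] w 1.001 TOOL SHIFT [-0.025   0.2866  0.0572] j7 [0.04 1.36 1.88] rv [ 7.e-04 -0.e+00 -1.e+00]
```

View pics/s3c.png

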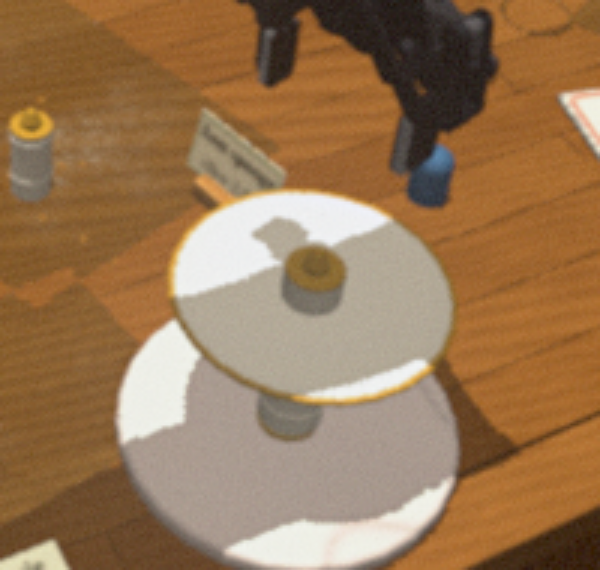

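View pics/w6.png

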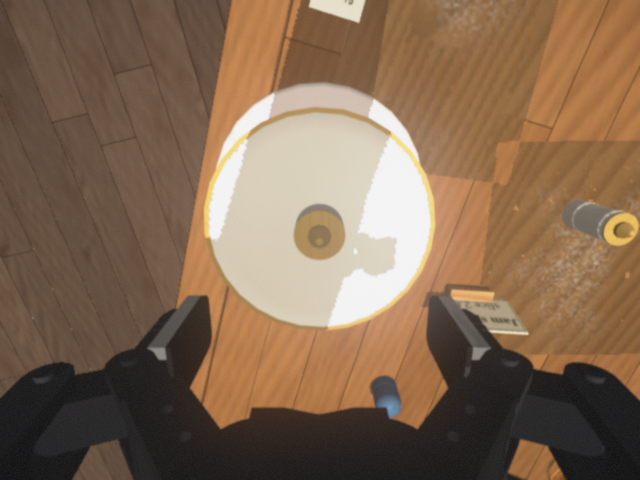

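Large plate is level and centred, with the collar at about (319,233) in the wrist view. Next, the short pillar.

```bash
python3 -m handwheel '[[[-0.005,0.05,0,0,0,0,0.085],[-0.01,0.105,0,0,0,0,0.085],[-0.015,0.16,0.01,0,0,0,0.085],[-0.02,0.215,0.03,0,0,0,0.085],[-0.025,0.26,0.05,0,0,0,0.085],[-0.025,0.287,0.057,0,0,0,0.085],[-0.025,0.287,0.057,0,0,0,0.085],[-0.025,0.287,0.057,0,0,0,0.085]]]'; python3 look.py w7 0.065; python3 go.py 0.4575 -0.0153 0.028
```

```text
clock: 19.77
position: [0.457, -0.0157, 0.1996]
ee_rot: [0.112, 0.994, -0.0, -0.001]
ft_force: [-0.1, -0.0, -0.2]
grip_width: 0.998
pos [ 0.457  -0.0157  0.1996]
[317.7, 220.8] [297, 201, 43, 40, 1300] center@z [ 0.4564 -0.0159  0.065 ] bbox mid [ 0.4567 -0.0154  0.065 ]
[549.8, 464.7] [539, 446, 28, 34, 506] center@z [0.7415 0.1474 0.065 ] bbox mid [0.74   0.1505 0.065 ]
t 19.82 pos [ 0.4572 -0.016   0.2   ] ft [0.3 0.1 0.1] w 0.997 TOOL SHIFT [-0.0003  0.0008  0.172 ] j7 [0.01 1.23 1.27] rv [-6.e-04 -2.e-04 -1.e+00]
```

View pics/w7.png

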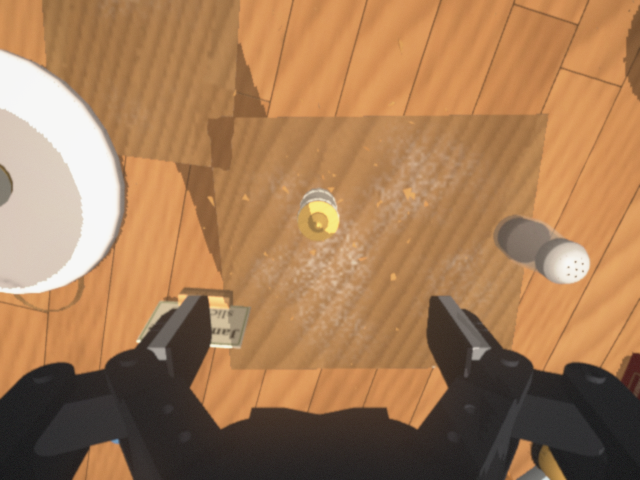

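```bash
python3 -m handwheel '[[[0.0003,0.0005,0.04,0,0,0,0.085],[0.0003,0.0005,0.08,0,0,0,0.085],[0.0003,0.0005,0.12,0,0,0,0.085],[0.0003,0.0005,0.15,0,0,0,0.085],[0.0003,0.0005,0.166,0,0,0,0.085],[0.0003,0.0005,0.172,0,0,0,0.085],[0.0003,0.0005,0.172,0,0,0,0.085]]]'; python3 go.py 0.4567 -0.0155 0.028; python3 -m handwheel '[[[0,0,0,0,0,0,0.02],[0,0,0,0,0,0,0.02],[0,0,0,0,0,0,0.02],[0,0,0,0,0,0,0.02],[0,0,0,0,0,0,0.02],[0,0,0,0,0,0,0.02],[0,0,0,0,0,0,0.02]]]' 45; python3 go.py 0.4567 -0.0155 0.028
```

```text
clock: 20.7
position: [0.4578, -0.0145, 0.0288]
ee_rot: [0.112, 0.994, 0.0, 0.0]
ft_force: [0.8, 0.1, -1.7]
grip_width: 0.995
t 20.7 pos [ 0.4578 -0.0145  0.0288] ft [ 0.8  0.1 -1.7] w 0.995 TOOL SHIFT [ 0.0008 -0.0012  0.0008] j7 [-0.08  0.84  1.34] rv [ 8.e-04  1.e-04 -1.e+00]
clock: 21.58
position: [0.4576, -0.0143, 0.0287]
ee_rot: [0.112, 0.994, 0.0, 0.0]
ft_force: [-1.7, -0.4, 5.6]
grip_width: 0.362
t 21.57 pos [ 0.4576 -0.0143  0.0287] ft [-1.7 -0.4  5.6] w 0.362 TOOL SHIFT [ 0.0006 -0.0014  0.0007] j7 [-0.08  0.84  1.34] rv [ 6.e-04  3.e-04 -1.e+00]
```

```bash
python3 -m handwheel '[[[0,0,-0.02,0,0,0,0.02],[0,0,-0.06,0,0,0,0.02],[0,0,-0.1,0,0,0,0.02],[0,0,-0.14,0,0,0,0.02],[0,0,-0.18,0,0,0,0.02],[0,0,-0.205,0,0,0,0.02],[0,0,-0.215,0,0,0,0.02],[0,0,-0.215,0,0,0,0.02]]]'; python3 go.py 0.3705 -0.2893 0.24; python3 look.py w8 0.27
```

```text
clock: 22.58
position: [0.4573, -0.0143, 0.243]
ee_rot: [0.112, 0.994, 0.0, -0.0]
ft_force: [-0.3, 0.4, -1.0]
grip_width: 0.362
t 22.57 pos [ 0.4573 -0.0143  0.243 ] ft [-0.3  0.4 -1. ] w 0.362 TOOL SHIFT [ 0.0236 -0.2874  0.003 ] j7 [0.02 1.32 1.26] rv [-0.e+00  1.e-04 -1.e+00]
pos [ 0.4573 -0.0143  0.243 ]
[618.2, 58.6] [608, 0, 32, 111, 551] center@z [0.388  0.0899 0.27  ] bbox mid [0.3875 0.0915 0.27  ]
[14.7, 220.7] [0, 152, 26, 138, 800] center@z [ 0.3941 -0.1003  0.27  ] bbox mid [ 0.3941 -0.1009  0.27  ]
[318.7, 348.9] [272, 307, 95, 85, 6296] center@z [ 0.4623 -0.015   0.27  ] bbox mid [ 0.4626 -0.0147  0.27  ]
```

View pics/w8.png

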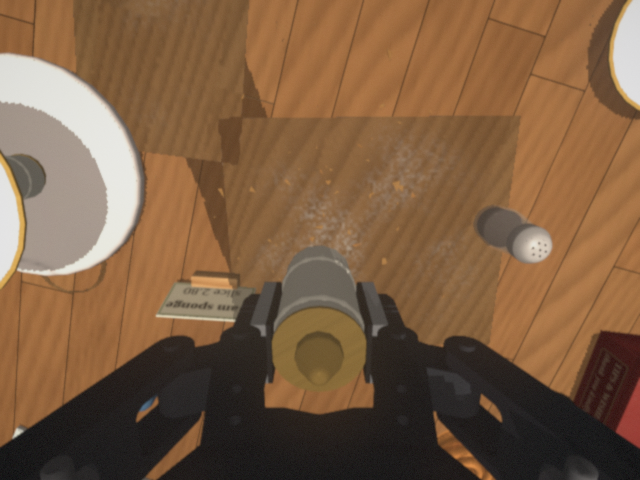

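```bash
python3 -m handwheel '[[[0.001,-0.015,0,0,0,0,0.02],[0.004,-0.045,0,0,0,0,0.02],[0.008,-0.085,0,0,0,0,0.02],[0.012,-0.13,0,0,0,0,0.02],[0.016,-0.175,0,0,0,0,0.02],[0.019,-0.22,0,0,0,0,0.02],[0.022,-0.26,0,0,0,0,0.02],[0.0232,-0.282,0,0,0,0,0.02]]]'; python3 -m handwheel '[[[0,-0.0054,0,0,0,0,0.02],[0,-0.0054,0,0,0,0,0.02],[0,-0.0054,0,0,0,0,0.02]]]'; python3 go.py 0.371 -0.2893 0.185
python3 - <<'E'
from h import *
cv2.imwrite(f'pics/scene4.png',manip.camera('scene'))
i=cv2.imread('pics/scene4.png')[210:360,290:490];cv2.imwrite('pics/s4c.png',cv2.resize(i,None,fx=4,fy=4))
E
```

```text
clock: 23.62
position: [0.3699, -0.2868, 0.2425]
ee_rot: [0.113, 0.994, 0.0, -0.001]
ft_force: [0.6, 0.4, -1.0]
grip_width: 0.368
clock: 24.0
position: [0.3712, -0.2884, 0.243]
ee_rot: [0.111, 0.994, 0.0, -0.0]
ft_force: [-0.5, -0.2, -0.8]
grip_width: 0.361
t 24.0 pos [ 0.3712 -0.2884  0.243 ] ft [-0.5 -0.2 -0.8] w 0.361 TOOL SHIFT [ 0.     -0.0009  0.058 ] j7 [0.04 1.33 1.89] rv [-3.e-04  4.e-04 -1.e+00]
```

View pics/s4c.png

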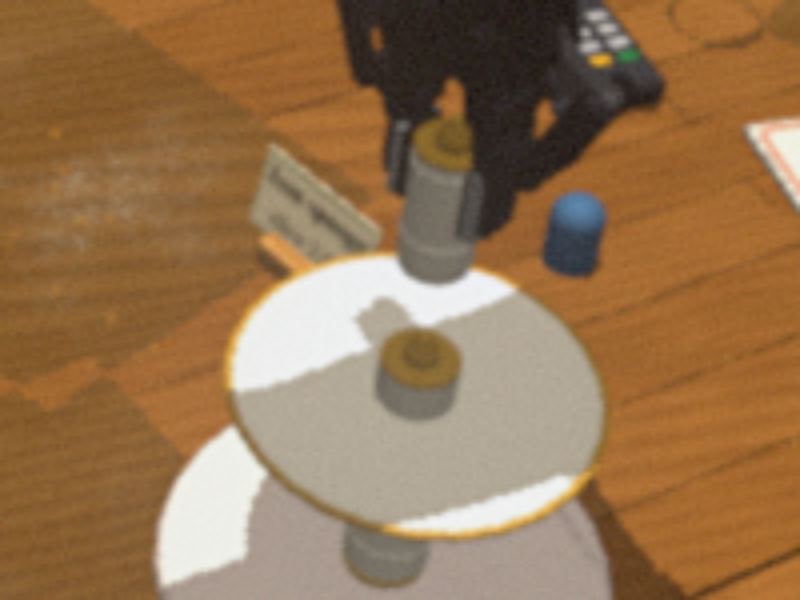

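```bash
python3 -m handwheel '[[[0,-0.0005,0.015,0,0,0,0.02],[0,-0.0005,0.028,0,0,0,0.02],[0,-0.0005,0.038,0,0,0,0.02],[0,-0.0005,0.045,0,0,0,0.02],[0,-0.0005,0.051,0,0,0,0.02],[0,-0.0005,0.055,0,0,0,0.02],[0,-0.0005,0.055,0,0,0,0.02],[0,-0.0005,0.055,0,0,0,0.02]]]'; python3 go.py 0.371 -0.2893 0.1847
```

```text
clock: 25.05
position: [0.3709, -0.29, 0.1885]
ee_rot: [0.112, 0.994, -0.0, 0.0]
ft_force: [-0.8, 0.5, -0.8]
grip_width: 0.364
t 25.05 pos [ 0.3709 -0.29    0.1885] ft [-0.8  0.5 -0.8] w 0.364 TOOL SHIFT [0.0001 0.0007 0.0038] j7 [0.   1.21 1.92] rv [ 4.e-04 -0.e+00 -1.e+00]
```

```bash
python3 -m handwheel '[[[0,0.0005,0.002,0,0,0,0.02],[0,0.0005,0.003,0,0,0,0.02],[0,0.0005,0.004,0,0,0,0.02],[0,0.0005,0.0042,0,0,0,0.02],[0,0.0005,0.0042,0,0,0,0.02]]]'; python3 go.py 0.371 -0.2893 0.1847
```

```text
clock: 25.68
position: [0.3713, -0.2895, 0.1848]
ee_rot: [0.112, 0.994, 0.0, 0.001]
ft_force: [-0.2, 0.5, 5.3]
grip_width: 0.361
t 25.68 pos [ 0.3713 -0.2895  0.1848] ft [-0.2  0.5  5.3] w 0.361 TOOL SHIFT [0.0004 0.0002 0.0001] j7 [0.   1.2  1.92] rv [ 0.0011 -0.     -1.    ]
```

Seated: contact force appeared at the expected height. Release and retreat.

```bash
python3 -m handwheel '[[[0,0,0,0,0,0,0.05],[0,0,0,0,0,0,0.085],[0,0,0,0,0,0,0.085],[0,0,-0.02,0,0,0,0.085],[0,0,-0.06,0,0,0,0.085],[0,0,-0.1,0,0,0,0.085],[0,0,-0.13,0,0,0,0.085],[0,0,-0.13,0,0,0,0.085]]]'; python3 look.py w9 0.221;  python3 go.py 0.3893 0.3315 0.2
python3 - <<'E'
from h import *
cv2.imwrite(f'pics/scene5.png',manip.camera('scene'))
i=cv2.imread('pics/scene5.png')[190:390,290:490];cv2.imwrite('pics/s5c.png',cv2.resize(i,None,fx=3,fy=3))
E
```

```text
clock: 26.68
position: [0.3717, -0.29, 0.316]
ee_rot: [0.112, 0.994, -0.0, 0.002]
ft_force: [-0.5, 0.1, -0.3]
grip_width: 0.999
pos [ 0.3717 -0.29    0.316 ]
[290.1, 208.6] [223, 109, 191, 187, 968] center@z [ 0.3494 -0.3037  0.221 ] bbox mid [ 0.3495 -0.2846  0.221 ]
[307.8, 232.2] [297, 213, 25, 41, 519] center@z [ 0.3677 -0.296   0.221 ] bbox mid [ 0.3688 -0.2951  0.221 ]
t 26.73 pos [ 0.3712 -0.2896  0.3145] ft [ 0.  -0.5 -1.2] w 0.996 TOOL SHIFT [0.1203 0.6096 0.1143] j7 [0.06 1.48 1.87] rv [ 1.3e-03 -3.0e-04 -1.0e+00]
```

View pics/s5c.png

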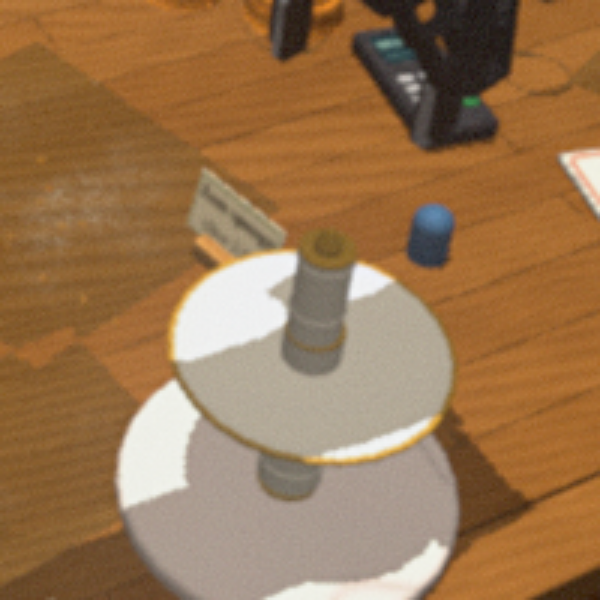

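View pics/w9.png

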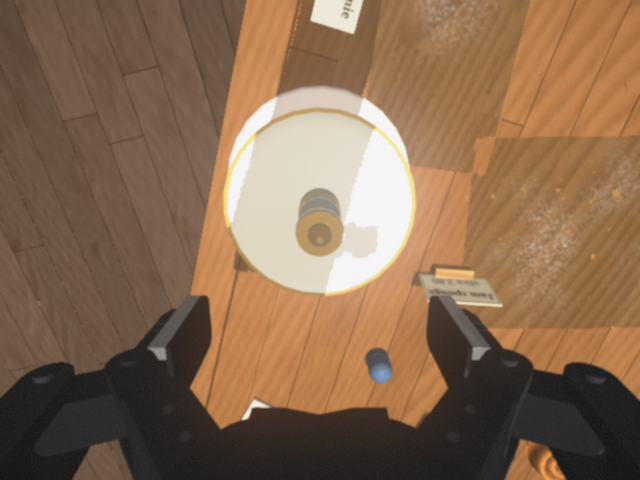

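```bash
python3 go.py 0.52 0.0 0.25
python3 - <<'E'
from h import *
o=manip.get_obs();print(onz('wrist',319.5,233,.221,o))
E
sed -i 's#^print(.t.,#print(#' go.py; python3 -c "
from h import *
o=manip.get_obs();M=R.from_quat(o['ee_rot']).as_matrix().T
print(M@(np.array([.3893,.3315,.2])-np.array([.52,0,.25])))"
```

```text
t 26.77 pos [ 0.3708 -0.2893  0.3136] ft [0.6 0.7 0.2] w 0.998 TOOL SHIFT [-0.0813  0.3152  0.0637] j7 [0.06 1.48 1.87] rv [-2.e-04  3.e-04 -1.e+00]
[ 0.36810846 -0.2876137   0.221     ]
[0.20097942 0.29422829 0.05011712]
```

```bash
python3 -m handwheel '[[[-0.012,0.05,0,0,0,0,0.085],[-0.026,0.1,0,0,0,0,0.085],[-0.039,0.15,0.01,0,0,0,0.085],[-0.052,0.2,0.02,0,0,0,0.085],[-0.065,0.25,0.04,0,0,0,0.085],[-0.075,0.29,0.055,0,0,0,0.085],[-0.0765,0.3152,0.064,0,0,0,0.085],[-0.05,0.355,0.07,0,0,0,0.085]]]'; python3 go.py 0.3893 0.3315 0.2
```

```text
clock: 27.78
position: [0.4982, 0.0454, 0.2418]
ee_rot: [0.113, 0.994, -0.001, -0.001]
ft_force: [0.5, 1.1, -0.5]
grip_width: 0.995
27.77 pos [0.4982 0.0454 0.2418] ft [ 0.5  1.1 -0.5] w 0.995 TOOL SHIFT [0.1703 0.2545 0.0416] j7 [-0.01  1.32  1.17] rv [-0.0029 -0.0016 -1.    ]
```

```bash
python3 -m handwheel '[[[0.03,0.045,0.01,0,0,0,0.085],[0.06,0.09,0.02,0,0,0,0.085],[0.09,0.135,0.03,0,0,0,0.085],[0.12,0.18,0.035,0,0,0,0.085],[0.15,0.225,0.04,0,0,0,0.085],[0.1725,0.255,0.042,0,0,0,0.085],[0.1725,0.255,0.042,0,0,0,0.085],[0.1725,0.255,0.042,0,0,0,0.085]]]'; python3 look.py w10 0.042; python3 go.py 0.389 0.331 0.024
```

```text
clock: 28.78
position: [0.3869, 0.3315, 0.2012]
ee_rot: [0.112, 0.994, -0.001, -0.0]
ft_force: [0.2, -0.8, 0.6]
grip_width: 0.999
pos [0.3869 0.3315 0.2012]
[312.5, 212.8] [247, 136, 146, 142, 963] center@z [0.3848 0.3269 0.042 ] bbox mid [0.3814 0.3341 0.042 ]
28.82 pos [0.3873 0.3312 0.2015] ft [-0.2 -0.3 -0.1] w 0.999 TOOL SHIFT [-0.0018  0.0004  0.1775] j7 [0.   1.24 0.55] rv [-6.e-04 -1.e-03 -1.e+00]
```

View pics/w10.png

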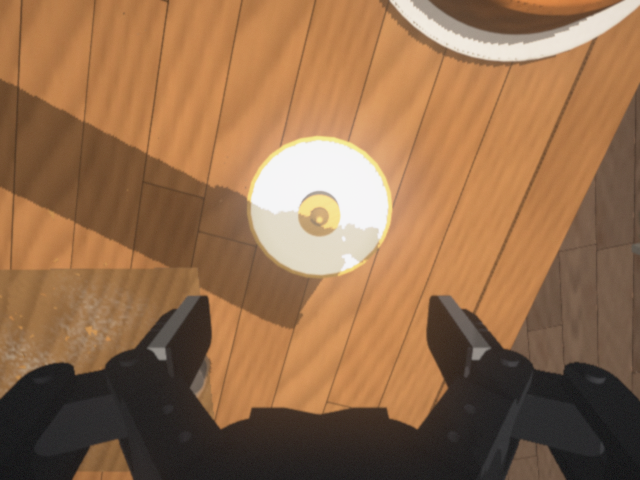

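Run:
```python
from h import *
o=manip.get_obs();p=onz('wrist',319.5,214,.042,o);print(p, R.from_quat(o['ee_rot']).as_matrix().T@(np.r_[p[:2],.024]-o['position']))
```

```text
[0.38762778 0.33222409 0.042     ] [-1.61005077e-04  1.24143947e-03  1.77485634e-01]
```

```bash
python3 -m handwheel '[[[-0.0008,0.0006,0.04,0,0,0,0.085],[-0.0008,0.0006,0.08,0,0,0,0.085],[-0.0008,0.0006,0.12,0,0,0,0.085],[-0.0008,0.0006,0.15,0,0,0,0.085],[-0.0008,0.0006,0.168,0,0,0,0.085],[-0.0008,0.0006,0.1765,0,0,0,0.085],[-0.0008,0.0006,0.1765,0,0,0,0.085],[-0.0008,0.0006,0.1765,0,0,0,0.085]]]'; python3 go.py 0.388 0.3315 0.024
```

```text
clock: 29.82
position: [0.3884, 0.3332, 0.0265]
ee_rot: [0.112, 0.994, 0.001, 0.0]
ft_force: [-0.1, -0.0, 0.1]
grip_width: 0.995
29.82 pos [0.3884 0.3332 0.0265] ft [-0.1 -0.   0.1] w 0.995 TOOL SHIFT [-0.     -0.0017  0.0025] j7 [0.01 0.87 0.54] rv [ 0.001  0.001 -1.   ]
```

```bash
python3 -m handwheel '[[[0,-0.001,0.002,0,0,0,0.06],[0,-0.001,0.002,0,0,0,0.02],[0,-0.001,0.002,0,0,0,0.02],[0,-0.001,0.002,0,0,0,0.02],[0,-0.001,0.002,0,0,0,0.02],[0,-0.001,0.002,0,0,0,0.02],[0,-0.001,0.002,0,0,0,0.02]]]' 50; python3 go.py 0.388 0.3315 0.024;python3 -m handwheel '[[[0,0,-0.01,0,0,0,0.02],[0,0,-0.03,0,0,0,0.02],[0,0,-0.06,0,0,0,0.02],[0,0,-0.1,0,0,0,0.02],[0,0,-0.14,0,0,0,0.02],[0,0,-0.18,0,0,0,0.02],[0,0,-0.22,0,0,0,0.02],[0,0,-0.245,0,0,0,0.02]]]'; python3 go.py 0.52 0.0 0.30; python3 look.py w11 .3
```

```text
clock: 30.7
position: [0.3877, 0.3322, 0.0241]
ee_rot: [0.112, 0.994, 0.0, 0.0]
ft_force: [-2.2, -0.7, 6.3]
grip_width: 0.4
30.7 pos [0.3877 0.3322 0.0241] ft [-2.2 -0.7  6.3] w 0.4 TOOL SHIFT [-0.0004 -0.0007  0.0001] j7 [0.01 0.86 0.54] rv [ 4.e-04  5.e-04 -1.e+00]
clock: 31.7
position: [0.3876, 0.3321, 0.271]
ee_rot: [0.112, 0.994, 0.001, 0.001]
ft_force: [0.8, -0.0, -2.4]
grip_width: 0.403
31.7 pos [0.3876 0.3321 0.271 ] ft [ 0.8 -0.  -2.4] w 0.403 TOOL SHIFT [-0.2028 -0.2944 -0.0293] j7 [0.   1.38 0.55] rv [ 0.0014  0.0014 -1.    ]
pos [0.3876 0.3321 0.271 ]
[318.7, 216.6] [167, 149, 304, 190, 4558] center@z [0.3443 0.3423 0.3   ] bbox mid [0.3532 0.3404 0.3   ]
[318.2, 324.3] [274, 284, 90, 81, 5741] center@z [0.3817 0.3337 0.3   ] bbox mid [0.3818 0.3339 0.3   ]
```

View pics/w11.png

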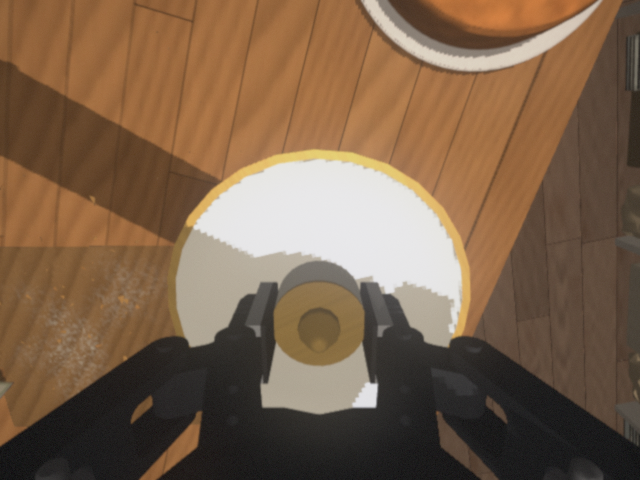

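```bash
python3 -m handwheel '[[[-0.008,-0.011,-0.005,0,0,0,0.02],[-0.023,-0.033,-0.012,0,0,0,0.02],[-0.046,-0.066,-0.02,0,0,0,0.02],[-0.073,-0.105,-0.027,0,0,0,0.02],[-0.1,-0.145,-0.03,0,0,0,0.02],[-0.127,-0.185,-0.03,0,0,0,0.02],[-0.153,-0.223,-0.03,0,0,0,0.02],[-0.173,-0.264,-0.03,0,0,0,0.02]]]'; python3 go.py 0.3697 -0.2893 0.30
```

```text
clock: 32.75
position: [0.4973, 0.0335, 0.2972]
ee_rot: [0.112, 0.994, -0.0, -0.001]
ft_force: [0.7, 0.7, -2.4]
grip_width: 0.4
32.75 pos [0.4973 0.0335 0.2972] ft [ 0.7  0.7 -2.4] w 0.4 TOOL SHIFT [ 0.0525 -0.3431 -0.0023] j7 [-0.    1.44  1.19] rv [-2.2e-03 -6.0e-04 -1.0e+00]
```

```bash
python3 -m handwheel '[[[-0.012,-0.042,0,0,0,0,0.02],[-0.012,-0.086,0,0,0,0,0.02],[-0.007,-0.13,0,0,0,0,0.02],[0.002,-0.174,0,0,0,0,0.02],[0.013,-0.218,0,0,0,0,0.02],[0.026,-0.26,0,0,0,0,0.02],[0.037,-0.297,0,0,0,0,0.02],[0.046,-0.324,0,0,0,0,0.02]]]'; python3 -m handwheel '[[[0.004,-0.011,0,0,0,0,0.02],[0.005,-0.016,0,0,0,0,0.02],[0.005,-0.016,0,0,0,0,0.02],[0.005,-0.016,0,0,0,0,0.02]]]'; python3 go.py 0.3697 -0.2893 0.245
```

```text
clock: 33.75
position: [0.3785, -0.2714, 0.2973]
ee_rot: [0.113, 0.994, 0.0, -0.001]
ft_force: [0.6, -1.3, -1.8]
grip_width: 0.403
clock: 34.25
position: [0.373, -0.2832, 0.2984]
ee_rot: [0.111, 0.994, 0.0, -0.0]
ft_force: [-0.0, -0.4, -1.8]
grip_width: 0.399
34.25 pos [ 0.373  -0.2832  0.2984] ft [-0.  -0.4 -1.8] w 0.399 TOOL SHIFT [ 0.0018 -0.0067  0.0534] j7 [0.06 1.44 1.85] rv [-3.e-04  2.e-04 -1.e+00]
```

```bash
python3 -m handwheel '[[[0.002,-0.006,0.003,0,0,0,0.02],[0.002,-0.006,0.015,0,0,0,0.02],[0.002,-0.006,0.025,0,0,0,0.02],[0.002,-0.006,0.025,0,0,0,0.02],[0.002,-0.006,0.025,0,0,0,0.02]]]'; python3 go.py 0.3697 -0.2893 0.245
python3 - <<'E'
from h import *
cv2.imwrite(f'pics/scene6.png',manip.camera('scene'))
i=cv2.imread('pics/scene6.png')[180:380,280:480];cv2.imwrite('pics/s6c.png',cv2.resize(i,None,fx=3,fy=3))
E
```

```text
clock: 34.88
position: [0.3692, -0.2894, 0.2737]
ee_rot: [0.112, 0.994, 0.0, 0.0]
ft_force: [-0.1, 0.3, -1.6]
grip_width: 0.401
34.88 pos [ 0.3692 -0.2894  0.2737] ft [-0.1  0.3 -1.6] w 0.401 TOOL SHIFT [-0.0004  0.0002  0.0287] j7 [0.05 1.39 1.88] rv [ 0. -0. -1.]
```

View pics/s6c.png

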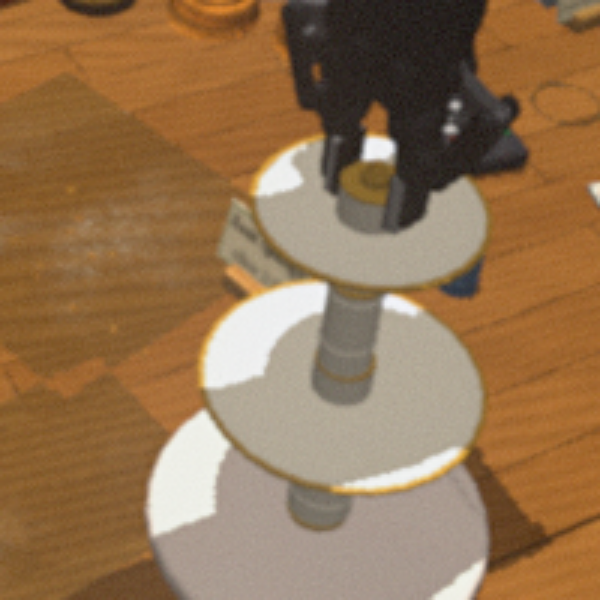

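The plate hovers centred over the short pillar, so I'm lowering it.

```bash
python3 -m handwheel '[[[0,0,0.008,0,0,0,0.02],[0,0,0.014,0,0,0,0.02],[0,0,0.019,0,0,0,0.02],[0,0,0.023,0,0,0,0.02],[0,0,0.026,0,0,0,0.02],[0,0,0.027,0,0,0,0.02],[0,0,0.027,0,0,0,0.02]]]'; python3 go.py 0.3697 -0.2893 0.245
```

```text
clock: 35.8
position: [0.3692, -0.2894, 0.2466]
ee_rot: [0.112, 0.994, 0.0, 0.0]
ft_force: [-0.3, -0.1, -1.3]
grip_width: 0.399
35.8 pos [ 0.3692 -0.2894  0.2466] ft [-0.3 -0.1 -1.3] w 0.399 TOOL SHIFT [-0.0005  0.0002  0.0016] j7 [0.04 1.33 1.88] rv [ 0.  0. -1.]
```

```bash
python3 -m handwheel '[[[0,0,0.001,0,0,0,0.02],[0,0,0.002,0,0,0,0.02],[0,0,0.002,0,0,0,0.02]]]'; python3 go.py 0.3697 -0.2893 0.245
```

```text
clock: 36.17
position: [0.3694, -0.2896, 0.245]
ee_rot: [0.112, 0.994, -0.0, 0.0]
ft_force: [0.0, 1.0, 3.4]
grip_width: 0.396
36.17 pos [ 0.3694 -0.2896  0.245 ] ft [0.  1.  3.4] w 0.396 TOOL SHIFT [-0.0002  0.0003  0.    ] j7 [0.04 1.33 1.89] rv [ 9.e-04 -2.e-04 -1.e+00]
```

```bash
python3 -m handwheel '[[[0,0,0,0,0,0,0.05],[0,0,0,0,0,0,0.085],[0,0,0,0,0,0,0.085],[0,0,-0.02,0,0,0,0.085],[0,0,-0.05,0,0,0,0.085],[0,0,-0.08,0,0,0,0.085],[0,0,-0.1,0,0,0,0.085],[0,0,-0.1,0,0,0,0.085]]]'; python3 look.py w12 0.263;  python3 go.py 0.634 -0.2614 0.22
python3 - <<'E'
from h import *
cv2.imwrite(f'pics/scene7.png',manip.camera('scene'))
i=cv2.imread('pics/scene7.png')[180:380,280:480];cv2.imwrite('pics/s7c.png',cv2.resize(i,None,fx=3,fy=3))
E
```

```text
clock: 37.17
position: [0.3696, -0.2898, 0.3455]
ee_rot: [0.112, 0.994, -0.0, 0.001]
ft_force: [0.4, 0.1, 0.5]
grip_width: 0.995
pos [ 0.3696 -0.2898  0.3455]
[310.3, 214.1] [226, 113, 188, 205, 2078] center@z [ 0.3508 -0.2904  0.263 ] bbox mid [ 0.3531 -0.2847  0.263 ]
[318.6, 240.6] [293, 216, 53, 51, 1675] center@z [ 0.369  -0.2892  0.263 ] bbox mid [ 0.3697 -0.2887  0.263 ]
[446.5, 266.6] [430, 263, 35, 9, 192] center@z [ 0.4049 -0.2116  0.263 ] bbox mid [ 0.4056 -0.2111  0.263 ]
37.23 pos [ 0.3693 -0.2895  0.3444] ft [ 0.4 -0.  -0.4] w 0.998 TOOL SHIFT [-0.2518  0.0861  0.1246] j7 [0.06 1.54 1.86] rv [ 5.e-04 -1.e-04 -1.e+00]
```

View pics/s7c.png

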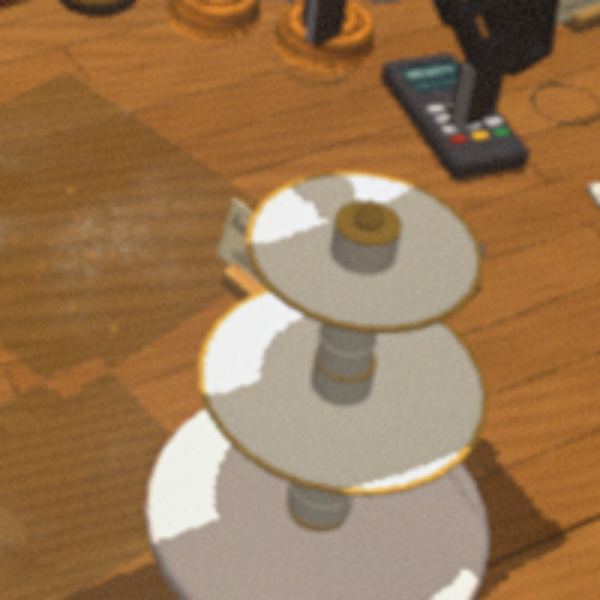

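View pics/w12.png

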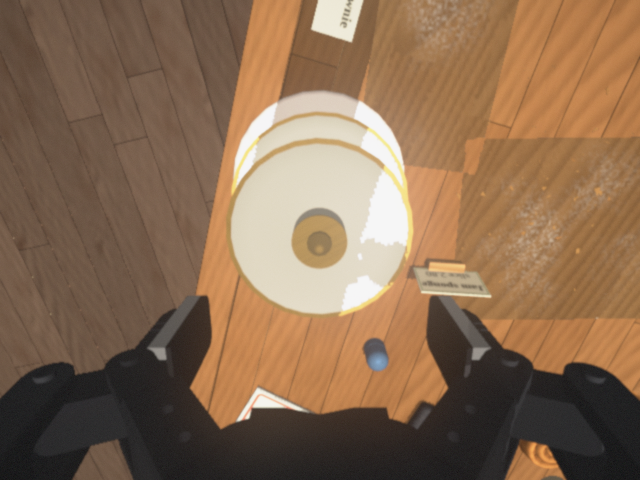

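```bash
python3 -m handwheel '[[[-0.05,0.017,0,0,0,0,0.085],[-0.1,0.034,0,0,0,0,0.085],[-0.15,0.051,0.01,0,0,0,0.085],[-0.2,0.068,0.04,0,0,0,0.085],[-0.24,0.082,0.08,0,0,0,0.085],[-0.252,0.086,0.12,0,0,0,0.085],[-0.252,0.086,0.145,0,0,0,0.085],[-0.252,0.086,0.145,0,0,0,0.085]]]'; python3 -m handwheel '[[[0,0,0,0,0,0,0.085],[0,0,0,0,0,0,0.085]]]';python3 look.py w13 0.046
python3 - <<'E'
from h import *
im=cv2.imread('pics/w13.png');h=cv2.cvtColor(im,cv2.COLOR_BGR2HSV);m=cv2.inRange(h,(95,90,30),(128,255,255));print(comps(m,60));o=manip.get_obs();print(o['position'])
E
```

```text
clock: 38.28
position: [0.6325, -0.2609, 0.1962]
ee_rot: [0.112, 0.994, 0.0, -0.003]
ft_force: [-0.1, 0.3, 0.8]
grip_width: 0.995
clock: 38.52
position: [0.6343, -0.2619, 0.2011]
ee_rot: [0.112, 0.994, -0.0, 0.001]
ft_force: [-0.2, 0.3, -0.7]
grip_width: 0.992
pos [ 0.6343 -0.2619  0.2011]
[431.9, 40.1] [400, 31, 62, 20, 743] center@z [ 0.5254 -0.1522  0.046 ] bbox mid [ 0.5258 -0.153   0.046 ]
[618.1, 351.7] [585, 342, 53, 35, 252] center@z [ 0.8238 -0.019   0.046 ] bbox mid [ 0.8311 -0.025   0.046 ]
[611.1, 361.1] [590, 354, 35, 23, 184] center@z [ 0.8328 -0.0253  0.046 ] bbox mid [ 0.837  -0.0286  0.046 ]
[]
[ 0.63430888 -0.26180803  0.20098603]
```

View pics/w13.png

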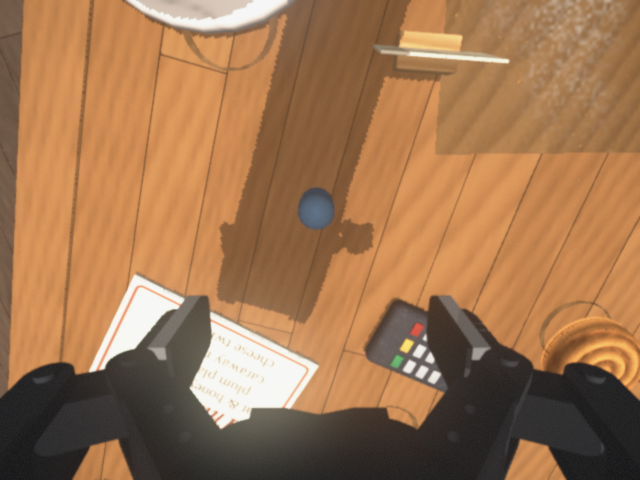

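Run:
```python
from h import *
im=cv2.imread('pics/w13.png');h=cv2.cvtColor(im,cv2.COLOR_BGR2HSV);print(h[208,316],h[195,316])
m=cv2.inRange(h,(95,60,20),(130,255,255));m[:170]=0;m[250:]=0;print(comps(m,200))
o=manip.get_obs()
for c,s in comps(m,200):
  for z in (.023,.034):
    p=onz('wrist',*c,z,o);print(p,R.from_quat(o['ee_rot']).as_matrix().T@(np.r_[p[:2],.010]-o['position']))
```

```text
[106  74 131] [109  47  93]
[([314.5, 212.4], [301, 198, 29, 29, 592])]
[ 0.63704428 -0.26567175  0.023     ] [-0.00313449 -0.0031782   0.19099254]
[ 0.63450957 -0.26497153  0.034     ] [-0.00050758 -0.00305829  0.19098718]
```

```bash
python3 -m handwheel '[[[0,-0.001,0.04,0,0,0,0.085],[0,-0.001,0.08,0,0,0,0.085],[0,-0.001,0.12,0,0,0,0.085],[0,-0.001,0.15,0,0,0,0.085],[0,-0.001,0.172,0,0,0,0.085],[0,-0.001,0.186,0,0,0,0.085],[0,-0.001,0.189,0,0,0,0.085],[0,-0.001,0.189,0,0,0,0.085]]]'; python3 go.py 0.634 -0.263 0.010; python3 -m handwheel '[[[0,0,0,0,0,0,0.05],[0,0,0,0,0,0,0.02],[0,0,0,0,0,0,0.02],[0,0,0,0,0,0,0.02],[0,0,0,0,0,0,0.02],[0,0,0,0,0,0,0.02],[0,0,0,0,0,0,0.02]]]' 45;python3 go.py 0.634 -0.263 0.010
```

```text
clock: 39.58
position: [0.6342, -0.2628, 0.0114]
ee_rot: [0.112, 0.994, -0.0, 0.001]
ft_force: [1.2, -0.3, 0.3]
grip_width: 0.995
39.58 pos [ 0.6342 -0.2628  0.0114] ft [ 1.2 -0.3  0.3] w 0.995 TOOL SHIFT [ 0.0002 -0.0003  0.0014] j7 [-0.39  1.03  1.93] rv [ 1.1e-03 -3.0e-04 -1.0e+00]
clock: 40.45
position: [0.6341, -0.2626, 0.0111]
ee_rot: [0.112, 0.994, -0.0, 0.0]
ft_force: [-0.9, -0.1, 4.6]
grip_width: 0.361
40.45 pos [ 0.6341 -0.2626  0.0111] ft [-0.9 -0.1  4.6] w 0.361 TOOL SHIFT [-0.     -0.0004  0.0011] j7 [-0.39  1.03  1.93] rv [ 8.e-04 -1.e-04 -1.e+00]
```

```bash
python3 -m handwheel '[[[0,0,-0.02,0,0,0,0.02],[0,0,-0.06,0,0,0,0.02],[0,0,-0.105,0,0,0,0.02],[0,0,-0.15,0,0,0,0.02],[0,0,-0.195,0,0,0,0.02],[0,0,-0.24,0,0,0,0.02],[0,0,-0.28,0,0,0,0.02],[0,0,-0.305,0,0,0,0.02]]]';python3 -m handwheel '[[[0,0,0,0,0,0,0.02],[0,0,0,0,0,0,0.02]]]'; python3 go.py 0.3693 -0.2892 0.315; python3 look.py w14 .35
```

```text
clock: 41.45
position: [0.6335, -0.2628, 0.319]
ee_rot: [0.112, 0.994, -0.0, 0.001]
ft_force: [0.8, -0.2, -1.7]
grip_width: 0.36
clock: 41.7
position: [0.6333, -0.2623, 0.3146]
ee_rot: [0.112, 0.994, 0.0, -0.001]
ft_force: [-0.1, -0.6, -2.1]
grip_width: 0.36
41.7 pos [ 0.6333 -0.2623  0.3146] ft [-0.1 -0.6 -2.1] w 0.36 TOOL SHIFT [ 2.514e-01 -8.490e-02 -1.000e-04] j7 [-0.29  1.57  1.85] rv [-1.3e-03  7.0e-04 -1.0e+00]
pos [ 0.6333 -0.2623  0.3146]
[399.6, 64.2] [378, 58, 46, 14, 370] center@z [ 0.5525 -0.2213  0.35  ] bbox mid [ 0.5527 -0.221   0.35  ]
[607.9, 289.7] [597, 262, 41, 52, 304] center@z [ 0.6322 -0.1674  0.35  ] bbox mid [ 0.6323 -0.1644  0.35  ]
[623.4, 287.4] [610, 270, 30, 36, 257] center@z [ 0.6325 -0.1626  0.35  ] bbox mid [ 0.6328 -0.1621  0.35  ]
[537.8, 316.5] [509, 292, 57, 52, 1040] center@z [ 0.6369 -0.1897  0.35  ] bbox mid [ 0.6374 -0.1898  0.35  ]
```

View pics/w14.png

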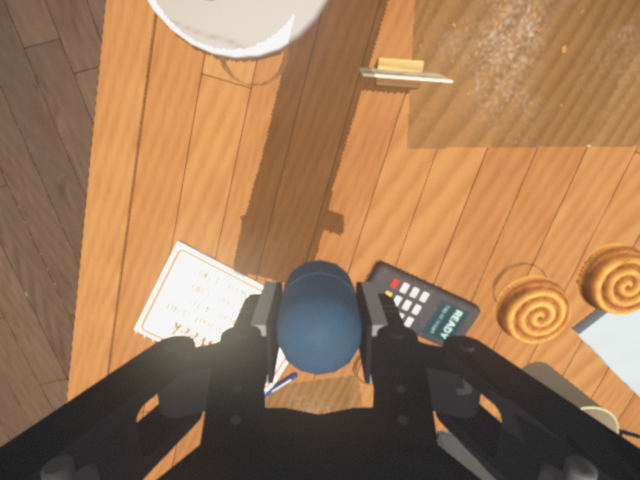

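Run:
```python
from h import *
o=manip.get_obs();M=R.from_quat(o['ee_rot']).as_matrix().T
print(M@(onz('wrist',319,262,o['position'][2]-.0111,o)-o['position']))
# comparison: short pillar (w8) bottom edge row ~246 at tool z .0287, expected .016 + offset ~ +.001
print(M@(onz('wrist',319,246,o['position'][2]-.0287,o)-o['position']))
```

```text
[0.01370824 0.00060151 0.01112932]
[0.01530932 0.00062193 0.02873276]
```

```bash
python3 -m handwheel '[[[0.012,-0.004,-0.003,0,0,0,0.02],[0.035,-0.012,-0.005,0,0,0,0.02],[0.07,-0.024,-0.005,0,0,0,0.02],[0.11,-0.037,-0.005,0,0,0,0.02],[0.15,-0.051,-0.005,0,0,0,0.02],[0.19,-0.064,-0.005,0,0,0,0.02],[0.223,-0.075,-0.005,0,0,0,0.02],[0.244,-0.082,-0.005,0,0,0,0.02]]]';python3 -m handwheel '[[[0.0075,-0.003,0,0,0,0,0.02],[0.0075,-0.003,0,0,0,0,0.02],[0.0075,-0.003,0,0,0,0,0.02],[0.0075,-0.003,0,0,0,0,0.02]]]'; python3 go.py 0.3688 -0.2892 0.274
python3 - <<'E'
from h import *
cv2.imwrite(f'pics/scene8.png',manip.camera('scene'))
i=cv2.imread('pics/scene8.png')[160:360,280:480];cv2.imwrite('pics/s8c.png',cv2.resize(i,None,fx=3,fy=3))
E
```

```text
clock: 42.75
position: [0.375, -0.2886, 0.3201]
ee_rot: [0.112, 0.994, 0.001, 0.0]
ft_force: [0.7, -0.4, -1.1]
grip_width: 0.361
clock: 43.25
position: [0.3702, -0.2893, 0.3203]
ee_rot: [0.111, 0.994, -0.0, -0.0]
ft_force: [0.3, -0.6, -1.9]
grip_width: 0.364
43.25 pos [ 0.3702 -0.2893  0.3203] ft [ 0.3 -0.6 -1.9] w 0.364 TOOL SHIFT [ 0.0013 -0.0002  0.0463] j7 [0.07 1.49 1.86] rv [-9.e-04 -3.e-04 -1.e+00]
```

View pics/s8c.png

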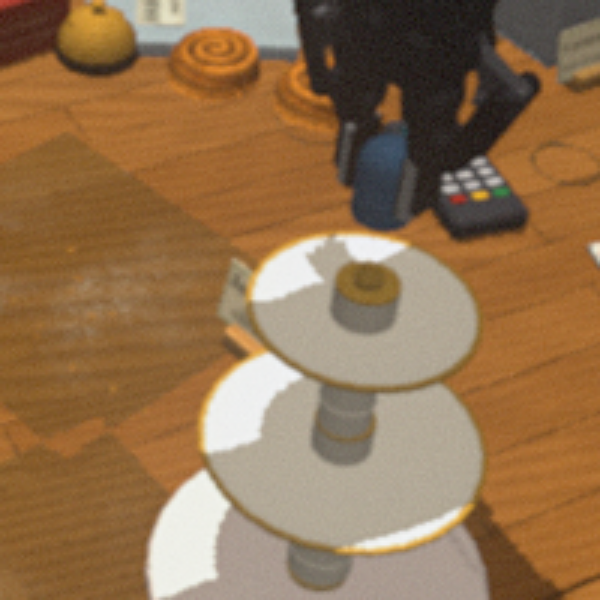

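```bash
python3 -m handwheel '[[[0.001,0,0.012,0,0,0,0.02],[0.001,0,0.022,0,0,0,0.02],[0.001,0,0.03,0,0,0,0.02],[0.001,0,0.036,0,0,0,0.02],[0.001,0,0.041,0,0,0,0.02],[0.001,0,0.044,0,0,0,0.02],[0.001,0,0.044,0,0,0,0.02],[0.001,0,0.044,0,0,0,0.02]]]'; python3 go.py 0.3688 -0.2892 0.274
```

```text
clock: 44.3
position: [0.3687, -0.2894, 0.2767]
ee_rot: [0.112, 0.994, -0.0, 0.0]
ft_force: [0.2, 0.8, -0.8]
grip_width: 0.361
44.3 pos [ 0.3687 -0.2894  0.2767] ft [ 0.2  0.8 -0.8] w 0.361 TOOL SHIFT [-0.      0.0002  0.0027] j7 [0.06 1.4  1.87] rv [ 2.e-04 -0.e+00 -1.e+00]
```

```bash
python3 -m handwheel '[[[0,0,0.0015,0,0,0,0.02],[0,0,0.0025,0,0,0,0.02],[0,0,0.003,0,0,0,0.02],[0,0,0.003,0,0,0,0.02]]]'; python3 go.py 0.3688 -0.2892 0.274
```

```text
clock: 44.8
position: [0.3689, -0.2895, 0.2739]
ee_rot: [0.112, 0.994, -0.0, 0.0]
ft_force: [-0.1, 0.3, 3.0]
grip_width: 0.362
44.8 pos [ 0.3689 -0.2895  0.2739] ft [-0.1  0.3  3. ] w 0.362 TOOL SHIFT [ 0.0001  0.0002 -0.0001] j7 [0.06 1.39 1.87] rv [ 7.e-04 -1.e-04 -1.e+00]
```

```bash
python3 -m handwheel '[[[0,0,0,0,0,0,0.045],[0,0,0,0,0,0,0.085],[0,0,0,0,0,0,0.085],[0,0,-0.02,0,0,0,0.085],[0,0,-0.05,0,0,0,0.085],[0,0,-0.08,0,0,0,0.085],[0,0,-0.11,0,0,0,0.085],[0,0,-0.12,0,0,0,0.085]]]'; python3 look.py w15 0.3;python3 -m handwheel '[[[-0.01,0.05,0,0,0,0,0.085],[-0.025,0.1,0,0,0,0,0.085],[-0.04,0.15,0,0,0,0,0.085],[-0.05,0.2,0,0,0,0,0.085],[-0.06,0.25,0,0,0,0,0.085],[-0.07,0.3,0,0,0,0,0.085],[-0.07,0.32,0,0,0,0,0.085],[-0.07,0.32,0,0,0,0,0.085]]]'
python3 - <<'E'
from h import *
cv2.imwrite('pics/scene9.png',manip.camera('scene'));cv2.imwrite('pics/top9.png',manip.camera('top'))
i=cv2.imread('pics/scene9.png')[180:400,280:480];cv2.imwrite('pics/s9c.png',cv2.resize(i,None,fx=2.7,fy=2.7))
E
```

```text
clock: 45.8
position: [0.369, -0.2896, 0.3949]
ee_rot: [0.112, 0.994, -0.0, 0.001]
ft_force: [0.9, -0.6, -0.5]
grip_width: 0.996
pos [ 0.369  -0.2896  0.3949]
[303.1, 219.1] [241, 138, 158, 152, 1089] center@z [ 0.3554 -0.2966  0.3   ] bbox mid [ 0.3545 -0.2849  0.3   ]
[436.2, 255.3] [420, 252, 33, 8, 198] center@z [ 0.4003 -0.2139  0.3   ] bbox mid [ 0.4008 -0.2138  0.3   ]
clock: 46.85
position: [0.5078, 0.008, 0.3924]
ee_rot: [0.111, 0.994, -0.0, -0.001]
ft_force: [0.4, -0.1, -0.6]
grip_width: 0.994
```

View pics/s9c.png

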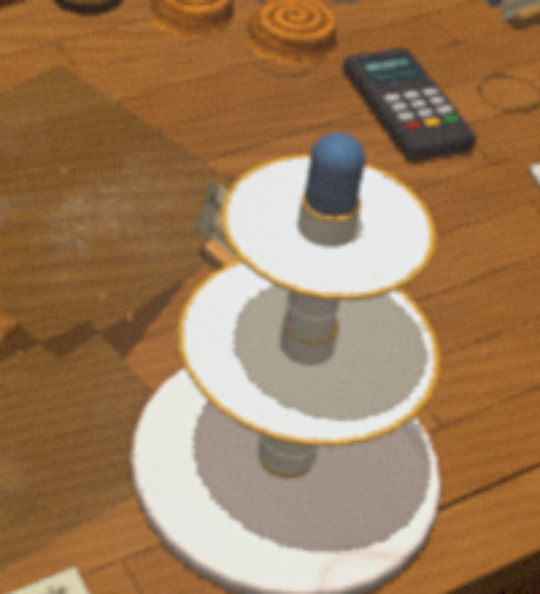

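View pics/top9.png

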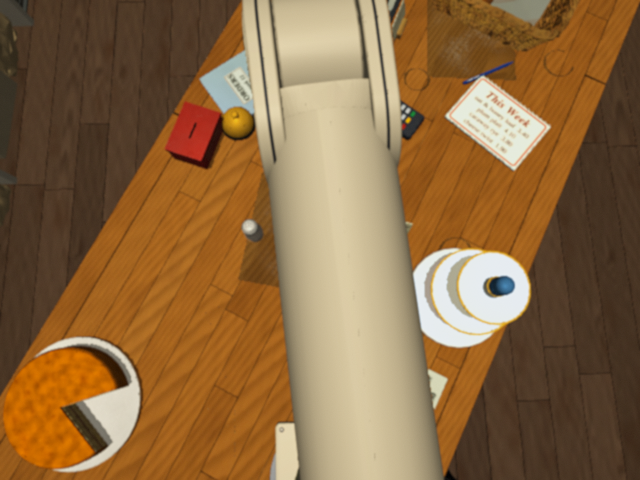

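View pics/w15.png

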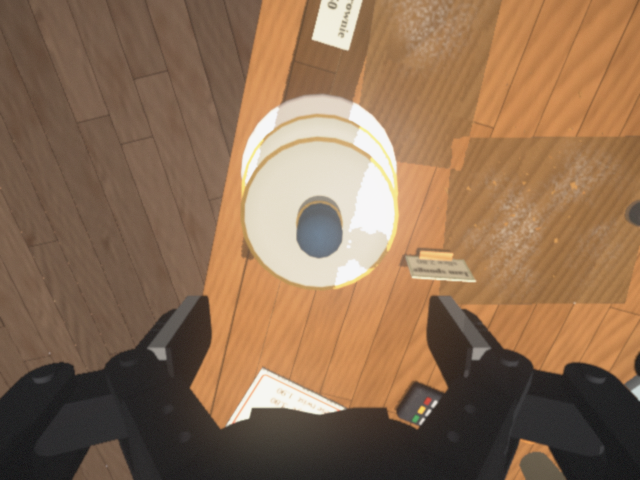

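Run:
```python
from h import *
for n in('scene0','scene9'):
    im=cv2.imread(f'pics/{n}.png');h=cv2.cvtColor(im,cv2.COLOR_BGR2HSV)
    m=cv2.inRange(h,(0,0,115),(180,60,255));m[:300]=0;m[:,:320]=0;m[:,460:]=0
    print(n,[x for x in comps(m,800)])
a=cv2.imread('pics/scene0.png').astype(int);b=cv2.imread('pics/scene9.png').astype(int)
for nm,(x0,y0,x1,y1) in {'shaker':(250,195,272,234),'cardbase':(350,262,372,290),'base low':(325,360,445,402)}.items():
    print(nm,np.abs(a-b)[y0:y1,x0:x1].mean().round(1))
for n in('top0','top9'):
    h=cv2.cvtColor(cv2.imread(f'pics/{n}.png'),cv2.COLOR_BGR2HSV);m=cv2.inRange(h,(0,0,120),(180,60,255));r=np.zeros_like(m);r[212:245,238:265]=m[212:245,238:265];print(n,comps(r,20))
cv2.imwrite('pics/sh.png',np.hstack([cv2.resize(cv2.imread(f'pics/scene{i}.png')[180:300,240:380],None,fx=2.8,fy=2.8) for i in(0,9)]))
print(manip.get_obs()['joint_velocities'].round(3))
```

```text
scene0 [([385.2, 354.7], [329, 308, 114, 94, 8073])]
scene9 [([395.7, 318.9], [348, 300, 93, 43, 3041]), ([383.4, 364.7], [329, 317, 114, 85, 6073])]
shaker 7.2
cardbase 57.9
base low 26.3
top0 [([248.7, 226.7], [242, 220, 14, 15, 170])]
top9 [([248.9, 226.5], [242, 220, 15, 14, 158])]
[ 0.011 -0.009  0.01  -0.005 -0.002  0.002 -0.001]
```

View pics/sh.png

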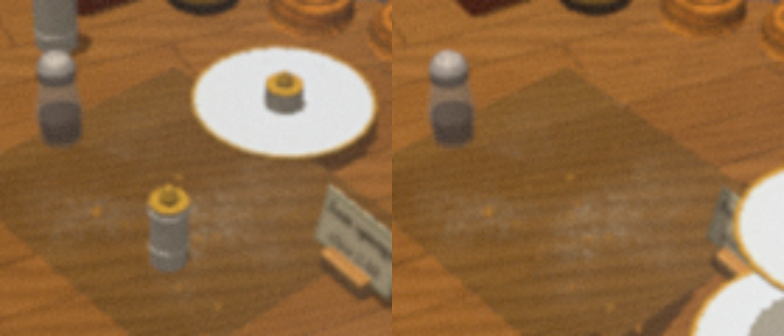

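```bash
python3 -c "
from workcell import manip
print(manip.hand_in(), manip.get_obs()['clock'])"
```

```text
the job is handed in; nothing more can be done
the job is handed in; nothing more can be done
```

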